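Feel three bearing levers for play and collar the worn one

TASK

One of the three bearing blocks is worn: rock their upright levers with a light push, away from you and then back towards you, to feel which one has far more play than the others - push only, do not grip a lever, and stop as soon as it meets its stop (never more than 12 N on a block or lever). Leave the worn one's lever leaning towards you at the end of its play and lower (do not drop) the reject collar over that lever so that it sits flat and roughly centred on top of the block. Leave everything else on the table where it is.

Things in the scene. Friction and masses are not known exactly. Their poses are not given: they have to be found in the camera images.
- unit_a: bearing block bolted to the table: grey block 60 (x) x 56 (y) x 52 mm high, flat top, on a dark flange 60 x 84 x 10 mm. Origin at the centre of its underside, on the table; z up, +x points away from the robot (within 20 degrees). Rightmost of three units that look alike; which one is worn changes from start to start and cannot be seen
- ball_a (a point): centre of the 14 mm ball on top of unit_a's lever, an upright round steel rod 10 mm thick that comes out of the middle of the block's top. Ball centre 54 mm from the pivot (96 mm above the table when upright)
- lever_a (a joint): tilt of unit_a's lever, rad, about the unit's y axis 42 mm above its origin: 0 upright, positive leaning to +x (away from the robot). Stiff pivot (0.06 N m, 1.2 N at the ball): stays where left. Sound unit: hard stop about 0.04 either side (2 mm at the ball); worn one: about 0.26 (14 mm). Starts within 0.02
- unit_b: bolted-down bearing: grey block 60 (x) x 56 (y) x 52 mm high, flat top, on a dark flange 60 x 84 x 10 mm. Origin at the centre of its underside, on the table; z up, +x points away from the robot (within 20 degrees). Middle of three units that look alike; an upright 40 mm frame post stands at the table's back edge (x 0.61, y 0.10) between it and unit_c; which one is worn cannot be seen
- ball_b (a point): centre of the 14 mm ball on top of unit_b's lever, an upright round steel rod 10 mm thick that comes out of the middle of the block's top. Ball centre 54 mm from the pivot (96 mm above the table when upright)
- lever_b (a joint): tilt of unit_b's lever, rad, about the unit's y axis 42 mm above its origin: 0 upright, positive leaning to +x (away from the robot). Stiff pivot (0.06 N m, 1.2 N at the ball): stays where left. Sound unit: hard stop about 0.04 either side (2 mm at the ball); worn one: about 0.26 (14 mm). Starts within 0.02
- unit_c: bearing block bolted to the table: grey block 60 (x) x 56 (y) x 52 mm high, flat top, on a dark flange 60 x 84 x 10 mm. Origin at the centre of its underside, on the table; z up, +x points away from the robot (within 20 degrees). Leftmost of three units that look alike; which one is worn changes from start to start and cannot be seen
- ball_c (a point): centre of the 14 mm ball on top of unit_c's lever, an upright round steel rod 10 mm thick that comes out of the middle of the block's top. Ball centre 54 mm from the pivot (96 mm above the table when upright)
- lever_c (a joint): tilt of unit_c's lever, rad, about the unit's y axis 42 mm above its origin: 0 upright, positive leaning to +x (away from the robot). Stiff pivot (0.06 N m, 1.2 N at the ball): stays where left. Sound unit: hard stop about 0.04 either side (2 mm at the ball); worn one: about 0.26 (14 mm). Starts within 0.02
- collar: reject collar: loose plain aluminium tube ring, outside 50 mm, hole 40 mm, 26 mm high, 60 g, standing with its hole upright on the table right of the units. Origin at the centre of its underside, z along the hole
- box_blades: bystander: small carton 35 x 75 x 45 mm, at the back, between collar and units; origin at the centre of its underside
- screwdriver: bystander: screwdriver, 198 mm long, 29 mm high, lying in front of the leftmost unit; origin at the centre of its underside
- plug_gauge: bystander: plug gauge, 113 mm long, 22 mm thick, lying in front of the units; origin at the centre of its underside
- marker_black: bystander: marker pen, 130 mm long, 18 mm high, lying in front of the units; origin at the centre of its underside
- caliper: bystander: caliper, 228 mm long, 19 mm high, lying right of the collar; origin at the centre of its underside

How it is judged:
By the outcome, as a careful person would: the job done as asked, in the order asked, and still so for the second after the job is handed in, with the robot touching nothing.
It also fails if it takes over 72 s, if anything falls off the work surface, if the arm or the gripper's body presses on something with over 40 N, if the wrist force passes 120 N, or if a joint passes its speed limit or range.

ROBOT

A 6-joint arm with a two-finger parallel gripper is mounted at the origin on a cart in front of the work surface, level with it; the furniture and walls round the work are solid. World frame = base frame: x ahead of the robot, y to its left, z up, the work surface at z = 0. Lengths are in mm, angles in rad, forces in N, time in s.
With the tool pointing down it reaches from about 350 to 975 mm from the base axis. Payload 7.1 kg.
Tool frame: the origin (TCP) lies at the very end of the fingers, on their centre line; the grasp point (between the pads) lies 19 mm behind it; z points along the fingers, y is the direction in which the jaws open and shut (so a half turn about z gives the same grasp; the last joint's range is limited). The gripper opens to 88 mm and grips with 3 to 60 N. Pads are 20 mm wide; open, the fingers measure 115 mm over their backs; the gripper's body (75 mm by 178 mm) begins 61 mm behind the grasp point.
Start: joints at [1.32, 0.423, 1.63, -0, 1.089, -0.019], TCP at [143.55, 608.275, 222.675] pointing down, gripper open.
Joint ranges: [-3, 3], [-0.9, 2.11], [0.09, 2.58], [-1.31, 4.45], [0.11, 2.69], [-2.54, 2.54]. Speed limits (rad/s): [2.39, 2.39, 3.01, 3.14, 3.14, 3.14].

INTERFACE

Orientations are given as a rotation vector (axis times angle).
In Python, from workcell import readout, imaging, close_job gives the robot as it stands.
- The arm moves only by the tool carry_out, never from a script. Its argument "rows" is a list of rows, each a list of 3 entries, a list of its own where there are three numbers: the shift along the tool's x, y, z in m, then the turn, a rotation vector about the tool's x, y, z in rad, then the closure, from 0 (fully open) to 1 (shut). In form: [[[dx, dy, dz], [wx, wy, wz], hand], ...]. A call has 1 to 12 rows; each row shifts and turns the commanded pose from where the row before left it, along the tool's axes as they then stand; what a row does not reach is not made up. A row lasts 1/12 s, in which the tool goes at most 41.7 mm and 7.16 degrees, less where a joint would pass 70% of its speed; a pose out of reach is approached as far as the arm can. A call with a gripper value outside its range is refused whole. The fingers move at their own pace and stop on an object; the grip force is fixed at half the most. Time passes only in rows, so rows that do not move let the fingers close. It gives the time, the measured TCP pose, the force and the opening at its end, in the units of the state.
- readout.get_obs(): the state, without advancing time (a new reading comes with each control period).
- imaging.get_image(name): name is "side" or "top"; returns the picture (480x640x3 uint8, red, green, blue); there is no depth.
- imaging.camera_params(name): a dict with "fx", "fy", "cx", "cy" (pixels), "rvec" (rotation vector, rad) and "tvec" (3), from world to camera coordinates, as OpenCV has them. Camera axes: x right, y down, z forward; pixel columns grow to the right and rows downward; lengths in mm; the calibration is good to about 2 mm. A picture is of the moment at which its call begins. camera_params takes no time and is no camera call.
- close_job(): hands the job in, once; it reports no verdict.
The state is a dict: "t": time; "qpos": joint angles; "qvel": joint speeds; "joint_torque": joint torques, N m; "ee_pos": TCP position; "orientation": TCP orientation; "ft_force": force on the tool from outside, world axes, zero at the start; "moment": the same for the moment, N m; "width": finger opening in mm.
Only numpy, scipy, OpenCV 4.12 (cv2) and the standard library are available. Lean on these libraries where they do the work, as an engineer would, in place of code of your own. Each camera call takes 0.05 s, during which the arm holds its last target.

## Working session

There is one attempt and no reset: what is moved stays moved. The work goes in short steps, Python scripts to look and compute and a tool call to move; the robot and the scene stay as the last step left them, time stands still between calls to the robot, and variables do not carry over. Pictures are saved under pics/ and viewed, and the job is handed in when it is done.

Besides the shell and the picture viewer there is one more tool, called after "Emit:" as name(argument=value, ...), one argument or row to a line, values as JSON. carry_out: Moves the arm, as the interface text tells. Its arguments: {"type":"object","properties":{"rows":{"type":"array","items":{"type":"array"}}},"required":["rows"]}

```bash
mkdir -p pics; ls
python3 - <<'E'
from workcell import readout, imaging
import cv2
print(readout.get_obs())
for n in("side","top"):
    print(imaging.camera_params(n)); cv2.imwrite(f"pics/{n}0.png",imaging.get_image(n)[:,:,::-1])
E
```

```text
pics
{'t': 0.0, 'qpos': array([ 1.31998489e+00,  4.23841983e-01,  1.63071324e+00, -1.52721804e-05,
        1.08860912e+00, -1.90056091e-02]), 'qvel': array([-3.44165025e-04, -6.19914965e-04, -1.70957728e-04,  1.29045525e-03,
       -1.36038627e-04,  9.06628441e-05]), 'joint_torque': array([-1.27664996e-03, -5.44613957e+01, -2.73658043e+01,  6.43929234e-02,
        2.28743203e-02, -8.66793152e-05]), 'ee_pos': array([143.42395542, 607.72864029, 221.89186327]), 'orientation': array([-3.63270981e-01, -3.12031867e+00,  2.44907967e-03]), 'ft_force': array([-0.221783  ,  0.3835102 ,  0.85088546]), 'moment': array([0.01908452, 0.01447963, 0.06544773]), 'width': 87.76026371089264}
{'fx': 479.761355570313, 'fy': 479.761355570313, 'cx': 311.72411676536484, 'cy': 235.808023532533, 'rvec': array([ 1.98135292, -0.02688199, -0.00975197]), 'tvec': array([-475.4398413 ,   36.46615609, 1383.83154207])}
{'fx': 597.1332588284736, 'fy': 597.1332588284736, 'cx': 318.91589148122324, 'cy': 242.1435533542409, 'rvec': array([ 2.19874096, -2.13873491,  0.14480197]), 'tvec': array([-114.25888504,  469.24715481, 1466.90757101])}
```

View pics/side0.png

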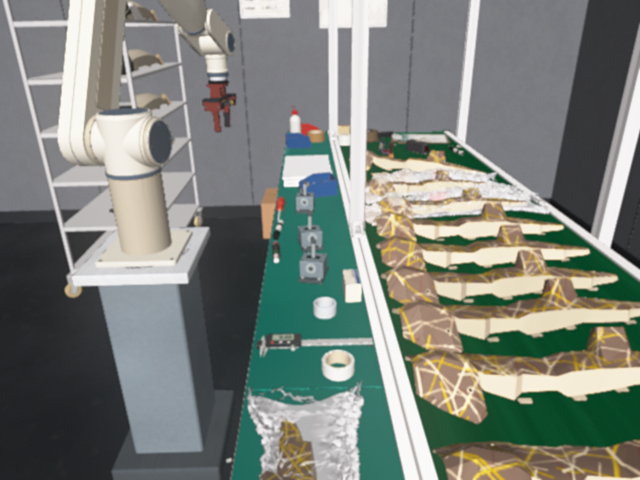

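View pics/top0.png

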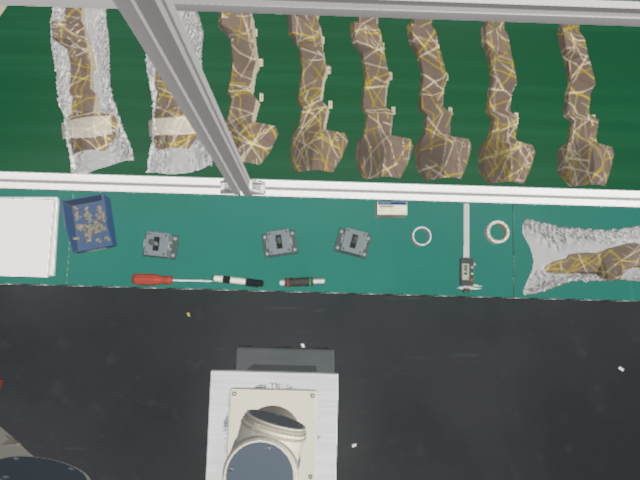

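The side view shows the robot with the three units in a row at about (305,200), (310,235) and (313,265), and the collar at (325,307). In the top view the units are at about (161,245) c, (281,243) b and (353,242) a, and the collar is at (422,236). I'll zoom in for measurements.

```bash
cat > h.py <<'E'
import numpy as np, cv2
from workcell import readout, imaging
def cam(n):
    p=imaging.camera_params(n); R=cv2.Rodrigues(np.array(p['rvec']))[0]
    return p,R,np.array(p['tvec'],float)
def proj(n,X):
    p,R,t=cam(n); c=R@np.array(X,float)+t
    return np.array([p['fx']*c[0]/c[2]+p['cx'],p['fy']*c[1]/c[2]+p['cy']])
def back(n,u,v,z):
    p,R,t=cam(n); d=R.T@np.array([(u-p['cx'])/p['fx'],(v-p['cy'])/p['fy'],1]); o=-R.T@t
    return o+d*(z-o[2])/d[2]
def tri(uvt,uvs):
    A=[];b=[]
    for n,(u,v) in(("top",uvt),("side",uvs)):
        p,R,t=cam(n);d=R.T@np.array([(u-p['cx'])/p['fx'],(v-p['cy'])/p['fy'],1]);d/=np.linalg.norm(d);o=-R.T@t
        P=np.eye(3)-np.outer(d,d);A.append(P);b.append(P@o)
    return np.linalg.lstsq(np.vstack(A),np.hstack(b),rcond=None)[0]
def crop(n,name,u0,v0,u1,v1,k,im=None):
    if im is None: im=imaging.get_image(n)[:,:,::-1]
    c=cv2.resize(np.ascontiguousarray(im[v0:v1,u0:u1]),None,fx=k,fy=k,interpolation=cv2.INTER_CUBIC)
    st=10
    for u in range((u0//st+1)*st,u1,st):
        cv2.line(c,((u-u0)*k,0),((u-u0)*k,6),(0,255,255),1); 
        if u%20==0: cv2.putText(c,str(u),((u-u0)*k-10,16),0,.35,(0,255,255),1)
    for v in range((v0//st+1)*st,v1,st):
        cv2.line(c,(0,(v-v0)*k),(6,(v-v0)*k),(0,255,255),1); cv2.putText(c,str(v),(8,(v-v0)*k+4),0,.35,(0,255,255),1)
    cv2.imwrite("pics/"+name+".png",c)
E
python3 - <<'E'
from h import *
t=cv2.imread("pics/top0.png");s=cv2.imread("pics/side0.png")
crop("top","t0a",255,190,385,290,6,t)
crop("top","t0b",125,200,205,290,6,t)
crop("top","t0c",370,190,490,300,5,t)
crop("side","s0",255,170,385,290,5,s); crop("side","s0b",255,280,385,380,6,s)
for n in("top","side"):
    p,R,tt=cam(n);print(n,-R.T@tt)
E
```

```text
top [ 297.67877261  -78.90427107 1513.34968574]
side [  468.47521814 -1261.0440236    576.76815151]
```

View pics/t0a.png

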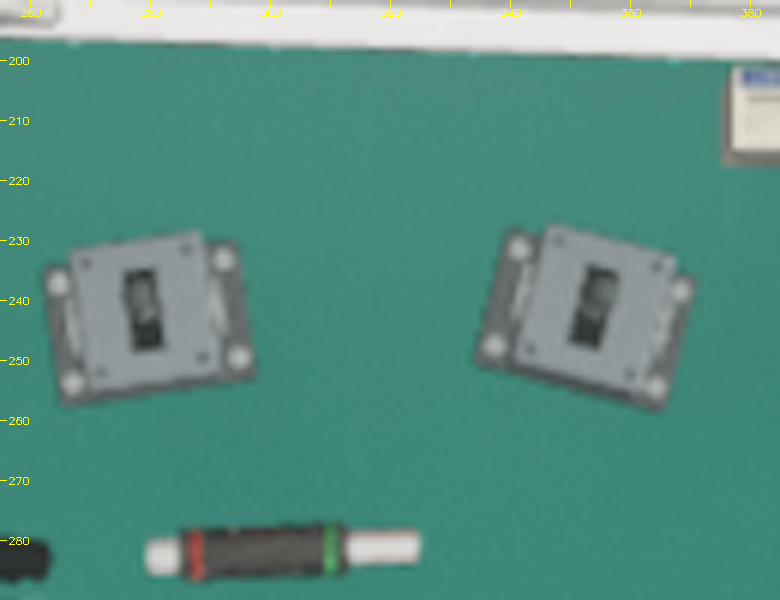

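View pics/t0b.png

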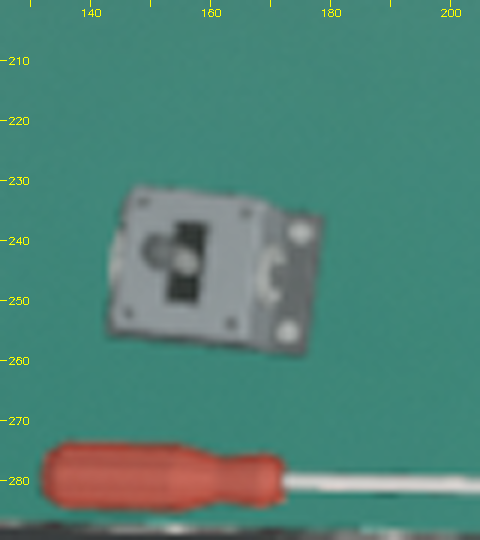

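View pics/t0c.png

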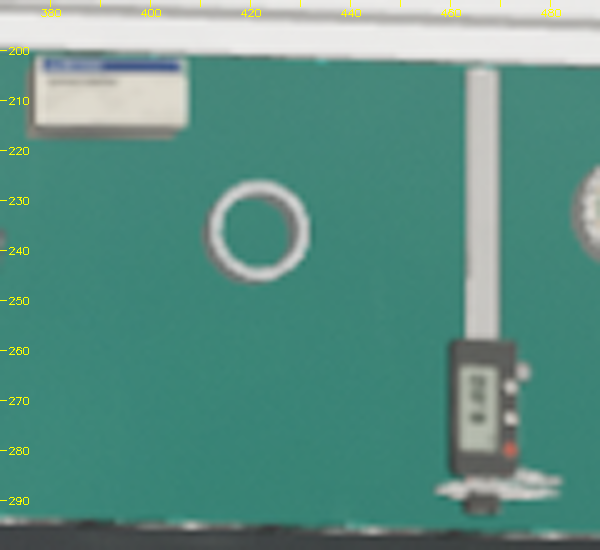

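View pics/s0.png

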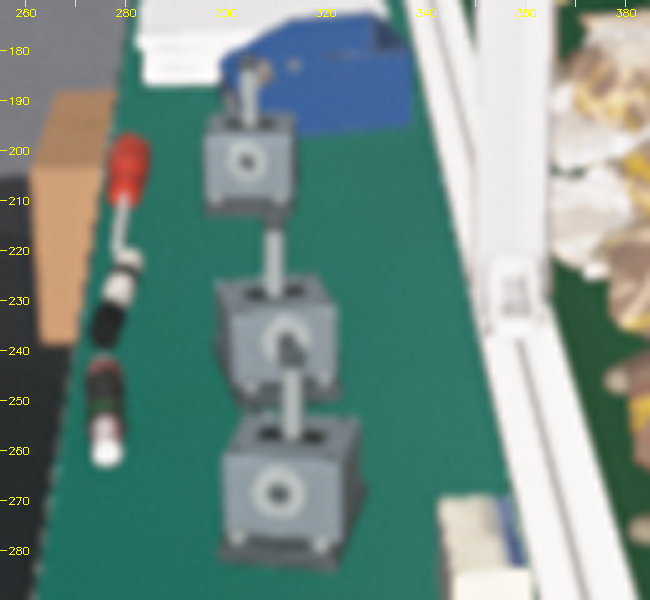

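Run:
```python
from h import *
S={'a':([(559,241),(657,267),(630,374),(531,348)],255,190,6),'b':([(86,264),(187,249),(203,357),(101,373)],255,190,6),'c':([(143,203),(247,213),(232,323),(128,313)],125,200,6)}
for k,(P,u0,v0,s) in S.items():
    W=np.array([back("top",u0+x/s,v0+y/s,52)for x,y in P])
    c=W.mean(0); yx=(W[0]+W[1]-W[2]-W[3])/2; yy=(W[0]+W[3]-W[1]-W[2])/2
    print(k,c.round(1),np.linalg.norm(yx),np.linalg.norm(yy),np.degrees(np.arctan2(yx[1],yx[0])),np.degrees(np.arctan2(-yy[0],yy[1])))
    b=c+[0,0,44]; print(' ball up: top',proj("top",b),'side',proj("side",b), 'crop',(proj("top",b)-[u0,v0])*s)
c=back("top",370+258/5,190+231/5,26);print('collar',c,proj("side",[c[0],c[1],26]))
for n,(x,y) in {'pgL':(281,282.5),'pgR':(325,281)}.items(): print(n,back("top",x,y,10))
print('box',back("top",370+35/5,190+127/5,45),back("top",370+187/5,190+127/5,45), 'mark', back("top",214,279,9),back("top",263,284,9),'rail',back("top",300,198,0), back("top",420,200,0))
print('cal',back("top",370+465/5,235,10))
```

```text
a [ 474.2 -187.5   52. ] 45.836224387044844 41.86930656963506 -13.169752996506455 -13.254234882466642
 ball up: top [355.45164494 239.06885319] side [311.51477925 240.76060738] crop [602.70986966 294.41311914]
b [467.5  -2.7  52. ] 45.30437125321582 42.051694427981744 10.02967691471579 10.404065590710367
 ball up: top [278.15668374 239.62205392] side [308.2145078  213.90761683] crop [138.94010245 297.73232354]
c [453.9 297.7  52. ] 45.48448015665441 42.607267700340856 -4.372394163870727 -3.895105792046223
 ball up: top [151.58423921 241.71696769] side [303.4770046  182.24284918] crop [159.50543526 250.30180614]
collar [ 495.0144712  -359.47766892   26.        ] [322.7847334  302.02439718]
pgL [369.6066291   -8.98943661  10.        ]
pgR [ 376.41678566 -119.43741099   10.        ]
box [ 541.56365277 -244.00813929   45.        ] [ 543.8108925  -320.00379737   45.        ] mark [373.80692026 159.34323553   9.        ] [364.6505974   36.08348938   9.        ] rail [588.48125285 -49.9630696    0.        ] [ 592.56083236 -359.62320282    0.        ]
cal [ 503.28507402 -468.35460455   10.        ]
```

View pics/s0b.png

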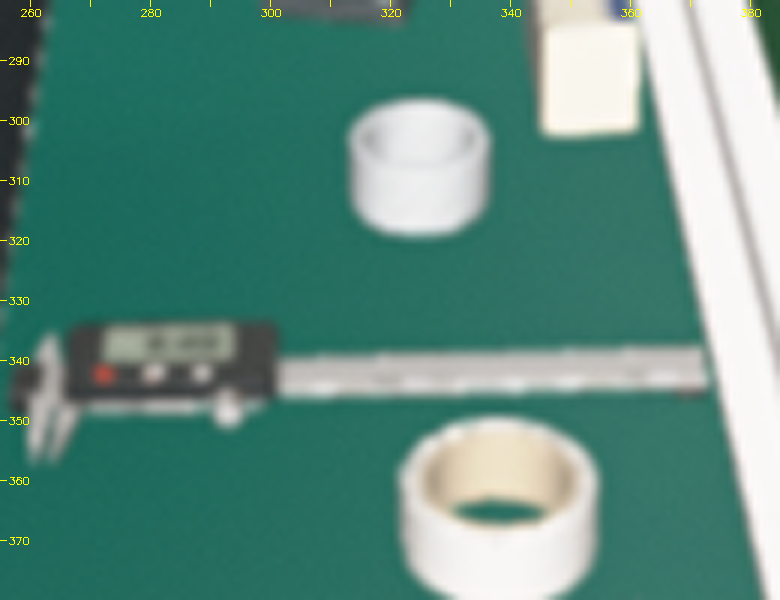

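```bash
cat >> h.py <<'E'
def toolR(o=None):
    o=o or readout.get_obs(); return cv2.Rodrigues(np.array(o['orientation']))[0],np.array(o['ee_pos'])
U={'a':(474.2,-187.5,-13.2),'b':(467.5,-2.7,10.2),'c':(453.9,297.7,-4.1)}
def delta(pos,yaw_y=None):
    """tool-axis shift to pos (mm); turn about tool z to bring tool y to world yaw (deg, mod 180)"""
    R,p=toolR(); d=R.T@(np.array(pos)-p)
    print('shift m',(d/1000).round(4),'z-tilt',R[:,2].round(4))
    if yaw_y is not None:
        cur=np.degrees(np.arctan2(R[1,1],R[0,1])); e=(yaw_y-cur+90)%180-90
        print('tool y yaw',cur.round(2),'turn about tool z',np.radians(-e).round(4))
def unitaxis(k):
    R,p=toolR(); y=np.radians(U[k][2]); print('unit +x in tool',(R.T@np.array([np.cos(y),np.sin(y),0])).round(4))
E
python3 - <<'E'
from h import *
for k in'abc':
    print(k);x,y,w=U[k]; delta((x,y,150),w); 
    unitaxis(k)
E
```

```text
a
shift m [-0.5046 -0.6979  0.0729] z-tilt [-4.0e-04 -1.4e-03 -1.0e+00]
tool y yaw 76.72 turn about tool z 1.5694
unit +x in tool [-1.      0.0014 -0.    ]
b
shift m [-0.4557 -0.5196  0.0727] z-tilt [-4.0e-04 -1.4e-03 -1.0e+00]
tool y yaw 76.72 turn about tool z 1.161
unit +x in tool [-9.172e-01  3.984e-01 -6.000e-04]
c
shift m [-0.3734 -0.2304  0.0723] z-tilt [-4.0e-04 -1.4e-03 -1.0e+00]
tool y yaw 76.72 turn about tool z 1.4106
unit +x in tool [-9.872e-01  1.595e-01 -3.000e-04]
```

Emit:
carry_out(
  rows=[
    [[-0.0311,-0.0192,0.004],[0,0,0],0.4],
    [[-0.0311,-0.0192,0.004],[0,0,0],0.4],
    [[-0.0311,-0.0192,0.004],[0,0,0],0.4],
    [[-0.0311,-0.0192,0.004],[0,0,0],0.4],
    [[-0.0311,-0.0192,0.004],[0,0,0],0.4],
    [[-0.0311,-0.0192,0.004],[0,0,0],0.4],
    [[-0.0311,-0.0192,0.004],[0,0,0],0.4],
    [[-0.0311,-0.0192,0.004],[0,0,0],0.4],
    [[-0.0311,-0.0192,0.004],[0,0,0],0.4],
    [[-0.0311,-0.0192,0.004],[0,0,0],0.4],
    [[-0.0311,-0.0192,0.004],[0,0,0],0.4],
    [[-0.0311,-0.0192,0.004],[0,0,0],0.4],
  ],
)

```text
t: 1.1
ee_pos: [454.7, 296.7, 174.3]
orientation: [-0.363, -3.12, 0.0]
ft_force: [0.5, 1.0, 0.3]
width: 52.7
```

Emit:
carry_out(
  rows=[
    [[0,0,0.002],[0,0,0.1176],0.4],
    [[0,0,0.002],[0,0,0.1176],0.4],
    [[0,0,0.002],[0,0,0.1176],0.4],
    [[0,0,0.002],[0,0,0.1176],0.4],
    [[0,0,0.002],[0,0,0.1176],0.4],
    [[0,0,0.002],[0,0,0.1176],0.4],
    [[0,0,0.002],[0,0,0.1176],0.4],
    [[0,0,0.002],[0,0,0.1176],0.4],
    [[0,0,0.002],[0,0,0.1176],0.4],
    [[0,0,0.002],[0,0,0.1176],0.4],
    [[0,0,0],[0,0,0.1176],0.4],
    [[0,0,0],[0,0,0.1176],0.4],
  ],
)

```text
t: 2.1
ee_pos: [453.5, 298.1, 154.2]
orientation: [-2.306, -2.133, 0.002]
ft_force: [-0.1, -1.1, -1.0]
width: 52.9
```

Run:
```python
from h import *
o=readout.get_obs();print(o['t'],o['ee_pos'],o['width'],o['ft_force'],o['qpos'])
x,y,w=U['c'];delta((x,y,150),w);unitaxis('c')
t=imaging.get_image("top")[:,:,::-1];s=imaging.get_image("side")[:,:,::-1]
crop("top","t1",110,180,240,300,6,t);crop("side","s1",255,110,385,230,6,s)
p=o['ee_pos'];print(proj("top",p),proj("side",p))
```

```text
2.1 [453.4722498  298.07167689 154.19506755] 52.9430772987406 [-0.087446   -1.0612485  -0.96781964] [5.59565513e-01 3.96833182e-01 1.86234424e+00 1.15453383e-06
 8.83533818e-01 6.37590152e-01]
shift m [-0.0003  0.0005  0.0042] z-tilt [-9.e-04 -6.e-04 -1.e+00]
tool y yaw -4.47 turn about tool z -0.0065
unit +x in tool [ 6.5e-03  1.0e+00 -9.0e-04]
[144.75809893 238.90098053] [302.9001488  165.41580546]
```

View pics/t1.png

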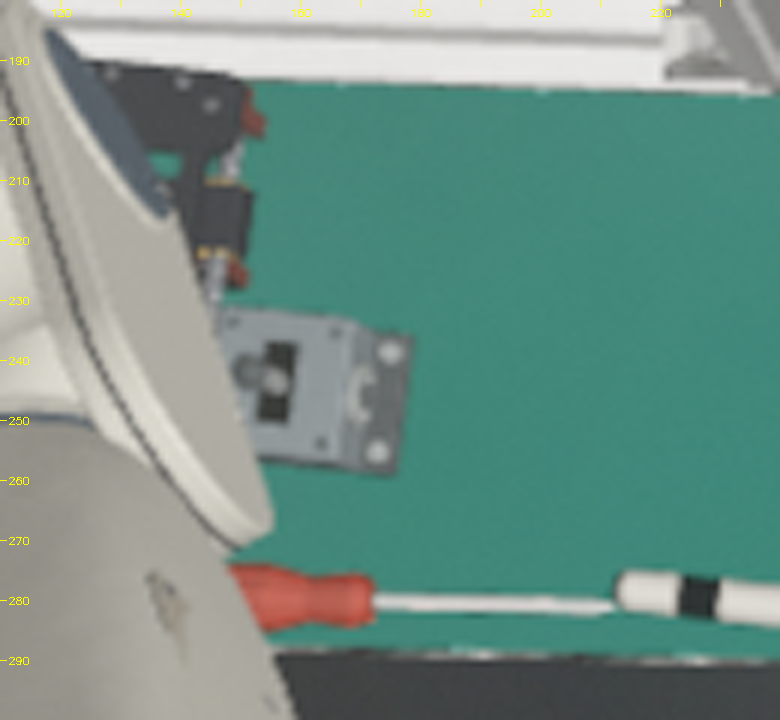

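View pics/s1.png

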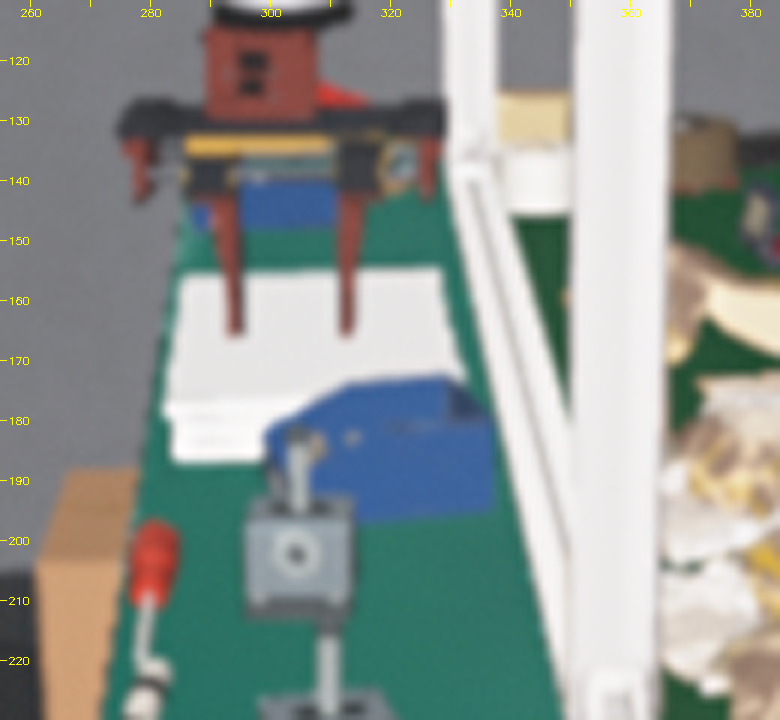

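Emit:
carry_out(
  rows=[
    [[0,0.001,0.014],[0,0,-0.006],0.4],
    [[0,0.001,0.014],[0,0,0],0.4],
    [[0,0,0.014],[0,0,0],0.4],
    [[0,0,0.014],[0,0,0],0.4],
    [[0,0,0.013],[0,0,0],0.4],
    [[0,0,0],[0,0,0],0.4],
    [[0,0,0],[0,0,0],0.4],
    [[0,0,0],[0,0,0],0.4],
  ],
)

```text
t: 2.87
ee_pos: [456.1, 298.3, 86.2]
orientation: [2.292, 2.149, 0.001]
ft_force: [-0.2, 0.1, 0.5]
width: 52.6
```

Run:
```python
from h import *
o=readout.get_obs();print(o['t'],o['ee_pos'],o['width'],o['ft_force'])
s=imaging.get_image("side")[:,:,::-1]
crop("side","s2",265,130,345,220,8,s)
```

```text
2.8667 [456.12461862 298.32667746  86.1584022 ] 52.55239110768751 [-0.17699671  0.05741379  0.50379551]
```

View pics/s2.png

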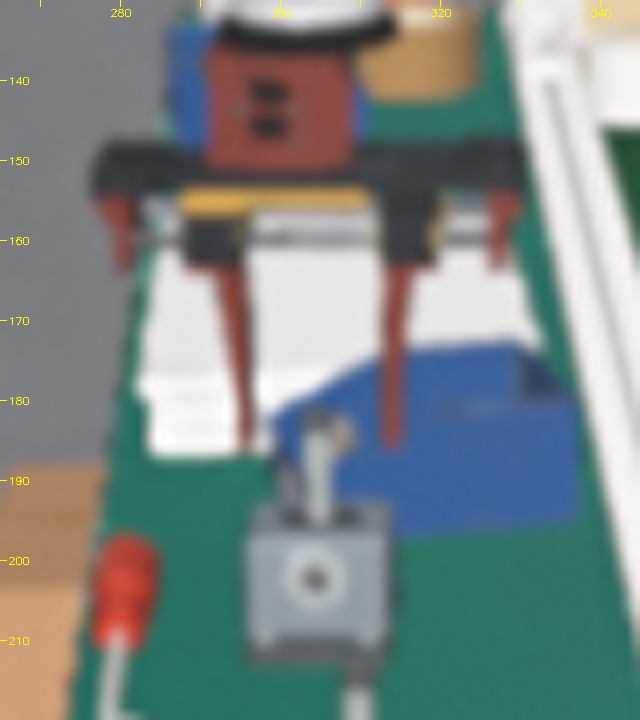

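Emit:
carry_out(
  rows=[
    [[0,0.005,0],[0,0,0],0.4],
    [[0,0.005,0],[0,0,0],0.4],
    [[0,0.004,0],[0,0,0],0.4],
    [[0,0.001,0],[0,0,0],0.4],
    [[0,0,0],[0,0,0],0.4],
    [[0,0,0],[0,0,0],0.4],
  ],
)

```text
t: 3.42
ee_pos: [470.9, 297.0, 85.7]
orientation: [-2.294, -2.146, 0.0]
ft_force: [-0.8, -0.2, -0.0]
width: 52.6
```

Emit:
carry_out(
  rows=[
    [[0,0.0005,0],[0,0,0],0.4],
    [[0,0.0005,0],[0,0,0],0.4],
    [[0,0,0],[0,0,0],0.4],
  ],
)

```text
t: 3.67
ee_pos: [471.8, 297.1, 85.7]
orientation: [-2.294, -2.147, 0.0]
ft_force: [0.6, 0.4, -0.0]
width: 52.9
```

Emit:
carry_out(
  rows=[
    [[0,0.0005,0],[0,0,0],0.4],
    [[0,0.0005,0],[0,0,0],0.4],
    [[0,0,0],[0,0,0],0.4],
  ],
)

```text
t: 3.92
ee_pos: [472.9, 297.1, 85.7]
orientation: [2.294, 2.147, 0.0]
ft_force: [0.7, -0.1, -0.3]
width: 53.0
```

Emit:
carry_out(
  rows=[
    [[0,0.0005,0],[0,0,0],0.4],
    [[0,0.0005,0],[0,0,0],0.4],
    [[0,0,0],[0,0,0],0.4],
  ],
)

```text
t: 4.17
ee_pos: [473.9, 297.0, 85.7]
orientation: [2.294, 2.147, 0.0]
ft_force: [0.2, -0.7, 0.5]
width: 52.8
```

Emit:
carry_out(
  rows=[
    [[0,0.0005,0],[0,0,0],0.4],
    [[0,0.0005,0],[0,0,0],0.4],
    [[0,0,0],[0,0,0],0.4],
  ],
)

```text
t: 4.42
ee_pos: [474.6, 296.9, 85.6]
orientation: [-2.294, -2.146, 0.001]
ft_force: [-1.1, -0.2, 0.9]
width: 52.7
```

Emit:
carry_out(
  rows=[
    [[0,0.0005,0],[0,0,0],0.4],
    [[0,0.0005,0],[0,0,0],0.4],
    [[0,0,0],[0,0,0],0.4],
  ],
)

```text
t: 4.67
ee_pos: [475.8, 296.8, 85.7]
orientation: [-2.294, -2.147, 0.0]
ft_force: [-1.4, 0.5, 0.5]
width: 52.6
```

Emit:
carry_out(
  rows=[
    [[0,0.0005,0],[0,0,0],0.4],
    [[0,0,0],[0,0,0],0.4],
    [[0,0,0],[0,0,0],0.4],
  ],
)

```text
t: 4.92
ee_pos: [476.3, 296.8, 85.7]
orientation: [2.294, 2.147, 0.0]
ft_force: [-1.5, -0.3, 1.7]
width: 52.9
```

Emit:
carry_out(
  rows=[
    [[0,0.0005,0],[0,0,0],0.4],
    [[0,0,0],[0,0,0],0.4],
  ],
)

```text
t: 5.08
ee_pos: [476.8, 296.7, 85.7]
orientation: [2.294, 2.147, -0.0]
ft_force: [-0.7, -0.0, 1.1]
width: 52.5
```

Emit:
carry_out(
  rows=[
    [[0,0.0005,0],[0,0,0],0.4],
    [[0,0,0],[0,0,0],0.4],
  ],
)

```text
t: 5.25
ee_pos: [477.4, 296.7, 85.7]
orientation: [2.294, 2.147, 0.0]
ft_force: [-1.3, -0.1, 0.9]
width: 52.8
```

Emit:
carry_out(
  rows=[
    [[0,0.0005,0],[0,0,0],0.4],
    [[0,0,0],[0,0,0],0.4],
  ],
)

```text
t: 5.42
ee_pos: [477.9, 296.7, 85.7]
orientation: [2.294, 2.147, 0.0]
ft_force: [-1.1, -0.5, 0.6]
width: 52.7
```

Emit:
carry_out(
  rows=[
    [[0,0.0005,0],[0,0,0],0.4],
    [[0,0,0],[0,0,0],0.4],
  ],
)

```text
t: 5.58
ee_pos: [478.3, 296.7, 85.7]
orientation: [2.294, 2.147, 0.0]
ft_force: [-0.7, -0.2, 0.2]
width: 52.7
```

Emit:
carry_out(
  rows=[
    [[0,0.0005,0],[0,0,0],0.4],
    [[0,0,0],[0,0,0],0.4],
  ],
)

```text
t: 5.75
ee_pos: [478.9, 296.7, 85.7]
orientation: [2.294, 2.147, 0.0]
ft_force: [-2.7, 0.3, 1.3]
width: 52.5
```

Emit:
carry_out(
  rows=[
    [[0,0.0005,0],[0,0,0],0.4],
    [[0,0,0],[0,0,0],0.4],
  ],
)

```text
t: 5.92
ee_pos: [479.4, 296.6, 85.7]
orientation: [2.294, 2.147, 0.0]
ft_force: [-0.8, -0.0, 1.0]
width: 52.9
```

Run:
```python
from h import *
o=readout.get_obs();print(o['t'],o['ee_pos'],o['width'],o['ft_force'],o['moment'])
s=imaging.get_image("side")[:,:,::-1]
crop("side","s3",265,130,345,220,8,s)
```

```text
5.9167 [479.35948081 296.59880007  85.67435948] 52.889920156802404 [-0.84729809 -0.02966142  0.96811547] [-0.10137092  0.28449563  0.00483995]
```

View pics/s3.png

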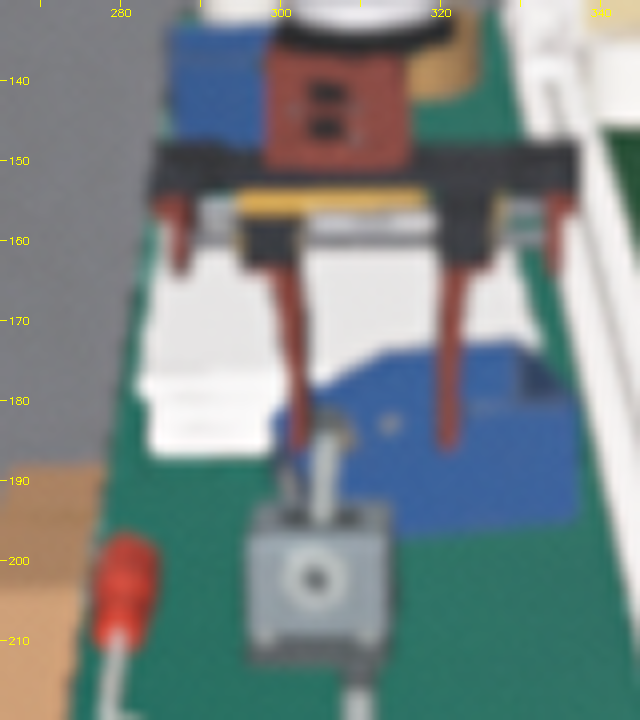

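Emit:
carry_out(
  rows=[
    [[0,0.0005,0],[0,0,0],0.4],
    [[0,0.0005,0],[0,0,0],0.4],
  ],
)

```text
t: 6.13
ee_pos: [480.3, 296.5, 85.7]
orientation: [2.294, 2.147, -0.0]
ft_force: [-1.2, 0.1, -0.2]
width: 52.9
```

Emit:
carry_out(
  rows=[
    [[0,0.0005,0],[0,0,0],0.4],
    [[0,0.0005,0],[0,0,0],0.4],
  ],
)

```text
t: 6.3
ee_pos: [481.3, 296.5, 85.7]
orientation: [-2.294, -2.147, -0.0]
ft_force: [-1.1, 0.3, 0.7]
width: 52.3
```

Emit:
carry_out(
  rows=[
    [[0,0.0005,0],[0,0,0],0.4],
    [[0,0.0005,0],[0,0,0],0.4],
  ],
)

```text
t: 6.47
ee_pos: [482.4, 296.4, 85.7]
orientation: [2.294, 2.147, 0.0]
ft_force: [-2.0, 0.2, 1.3]
width: 52.9
```

Emit:
carry_out(
  rows=[
    [[0,0.0005,0],[0,0,0],0.4],
    [[0,0.0005,0],[0,0,0],0.4],
  ],
)

```text
t: 6.63
ee_pos: [483.3, 296.3, 85.7]
orientation: [2.294, 2.147, 0.0]
ft_force: [-1.1, -0.5, 0.6]
width: 52.8
```

Emit:
carry_out(
  rows=[
    [[0,0.0005,0],[0,0,0],0.4],
    [[0,0.0005,0],[0,0,0],0.4],
    [[0,0.0005,0],[0,0,0],0.4],
    [[0,0.0005,0],[0,0,0],0.4],
  ],
)

```text
t: 6.97
ee_pos: [485.3, 296.2, 85.6]
orientation: [-2.294, -2.147, 0.0]
ft_force: [-1.0, 0.5, 0.1]
width: 52.4
```

Emit:
carry_out(
  rows=[
    [[0,0.0005,0],[0,0,0],0.4],
    [[0,0.0005,0],[0,0,0],0.4],
  ],
)

```text
t: 7.13
ee_pos: [486.2, 296.1, 85.6]
orientation: [-2.294, -2.147, 0.0]
ft_force: [-1.2, -0.7, -1.0]
width: 53.0
```

Emit:
carry_out(
  rows=[
    [[0,0.0005,0],[0,0,0],0.4],
    [[0,0.0005,0],[0,0,0],0.4],
  ],
)

```text
t: 7.3
ee_pos: [487.2, 296.0, 85.6]
orientation: [-2.294, -2.147, 0.0]
ft_force: [-1.8, -0.6, -2.4]
width: 52.6
```

Emit:
carry_out(
  rows=[
    [[0,0.0005,0],[0,0,0],0.4],
    [[0,0,0],[0,0,0],0.4],
  ],
)

```text
t: 7.47
ee_pos: [487.8, 296.0, 85.6]
orientation: [-2.294, -2.147, 0.0]
ft_force: [-2.3, -0.2, -0.1]
width: 52.5
```

Emit:
carry_out(
  rows=[
    [[0,0.0005,0],[0,0,0],0.4],
    [[0,0,0],[0,0,0],0.4],
  ],
)

```text
t: 7.63
ee_pos: [488.3, 296.0, 85.6]
orientation: [-2.294, -2.147, 0.0]
ft_force: [-1.3, -1.3, -0.9]
width: 52.4
```

Emit:
carry_out(
  rows=[
    [[0,0.0005,0],[0,0,0],0.4],
    [[0,0,0],[0,0,0],0.4],
  ],
)

```text
t: 7.8
ee_pos: [488.6, 295.9, 85.6]
orientation: [-2.294, -2.147, 0.001]
ft_force: [-1.6, 0.6, -1.5]
width: 53.2
```

Emit:
carry_out(
  rows=[
    [[0,0.0005,0],[0,0,0],0.4],
    [[0,0,0],[0,0,0],0.4],
  ],
)

```text
t: 7.97
ee_pos: [488.9, 295.9, 85.5]
orientation: [-2.294, -2.146, 0.001]
ft_force: [-3.2, -0.0, -0.9]
width: 52.6
```

Emit:
carry_out(
  rows=[
    [[0,0.0005,0],[0,0,0],0.4],
    [[0,0,0],[0,0,0],0.4],
  ],
)

```text
t: 8.13
ee_pos: [489.3, 295.8, 85.5]
orientation: [-2.293, -2.146, 0.002]
ft_force: [-4.3, -0.0, -1.4]
width: 52.9
```

Emit:
carry_out(
  rows=[
    [[0,0.0005,0],[0,0,0],0.4],
    [[0,0,0],[0,0,0],0.4],
  ],
)

```text
t: 8.3
ee_pos: [489.5, 295.8, 85.4]
orientation: [-2.293, -2.146, 0.002]
ft_force: [-5.3, 0.8, -0.8]
width: 52.9
```

Emit:
carry_out(
  rows=[
    [[0,-0.001,0],[0,0,0],0.4],
    [[0,-0.004,0],[0,0,0],0.4],
    [[0,-0.006,0],[0,0,0],0.4],
    [[0,-0.006,0],[0,0,0],0.4],
    [[0,-0.006,0],[0,0,0],0.4],
    [[0,-0.006,0],[0,0,0],0.4],
    [[0,-0.004,0],[0,0,0],0.4],
    [[0,-0.002,0],[0,0,0],0.4],
    [[0,0,0],[0,0,0],0.4],
    [[0,0,0],[0,0,0],0.4],
  ],
)

```text
t: 9.13
ee_pos: [455.4, 298.3, 85.8]
orientation: [2.293, 2.147, 0.001]
ft_force: [-0.3, 0.4, -0.0]
width: 52.7
```

Emit:
carry_out(
  rows=[
    [[0,-0.001,0],[0,0,0],0.4],
    [[0,-0.001,0],[0,0,0],0.4],
    [[0,-0.001,0],[0,0,0],0.4],
    [[0,-0.001,0],[0,0,0],0.4],
    [[0,-0.001,0],[0,0,0],0.4],
    [[0,-0.001,0],[0,0,0],0.4],
    [[0,-0.001,0],[0,0,0],0.4],
    [[0,-0.001,0],[0,0,0],0.4],
    [[0,-0.001,0],[0,0,0],0.4],
    [[0,-0.001,0],[0,0,0],0.4],
  ],
)

```text
t: 9.97
ee_pos: [445.7, 299.1, 85.9]
orientation: [2.294, 2.147, 0.001]
ft_force: [1.3, -1.0, 0.9]
width: 52.9
```

Emit:
carry_out(
  rows=[
    [[0,-0.001,0],[0,0,0],0.4],
    [[0,-0.001,0],[0,0,0],0.4],
    [[0,-0.001,0],[0,0,0],0.4],
    [[0,-0.001,0],[0,0,0],0.4],
    [[0,-0.001,0],[0,0,0],0.4],
    [[0,-0.001,0],[0,0,0],0.4],
    [[0,-0.001,0],[0,0,0],0.4],
    [[0,-0.001,0],[0,0,0],0.4],
  ],
)

```text
t: 10.63
ee_pos: [437.2, 299.3, 85.6]
orientation: [-2.294, -2.147, 0.0]
ft_force: [1.7, 0.4, 1.3]
width: 52.8
```

Further towards me, with the stop expected near x 422.

Emit:
carry_out(
  rows=[
    [[0,-0.001,0],[0,0,0],0.4],
    [[0,-0.001,0],[0,0,0],0.4],
    [[0,-0.001,0],[0,0,0],0.4],
    [[0,-0.001,0],[0,0,0],0.4],
    [[0,-0.001,0],[0,0,0],0.4],
    [[0,-0.001,0],[0,0,0],0.4],
    [[0,-0.001,0],[0,0,0],0.4],
    [[0,-0.001,0],[0,0,0],0.4],
  ],
)

```text
t: 11.3
ee_pos: [429.3, 299.9, 85.7]
orientation: [-2.294, -2.147, 0.0]
ft_force: [1.7, -0.1, 0.6]
width: 52.5
```

Emit:
carry_out(
  rows=[
    [[0,-0.0005,0],[0,0,0],0.4],
    [[0,-0.0005,0],[0,0,0],0.4],
    [[0,-0.0005,0],[0,0,0],0.4],
    [[0,-0.0005,0],[0,0,0],0.4],
  ],
)

```text
t: 11.63
ee_pos: [427.3, 300.0, 85.6]
orientation: [-2.294, -2.147, 0.0]
ft_force: [1.2, -0.6, 0.4]
width: 52.6
```

Emit:
carry_out(
  rows=[
    [[0,-0.0005,0],[0,0,0],0.4],
    [[0,-0.0005,0],[0,0,0],0.4],
  ],
)

```text
t: 11.8
ee_pos: [426.3, 300.1, 85.6]
orientation: [-2.294, -2.147, 0.0]
ft_force: [2.1, 0.9, 0.8]
width: 52.7
```

Emit:
carry_out(
  rows=[
    [[0,-0.0005,0],[0,0,0],0.4],
    [[0,-0.0005,0],[0,0,0],0.4],
  ],
)

```text
t: 11.97
ee_pos: [425.3, 300.1, 85.6]
orientation: [-2.294, -2.147, 0.0]
ft_force: [1.7, 0.8, -0.2]
width: 52.5
```

Emit:
carry_out(
  rows=[
    [[0,-0.0005,0],[0,0,0],0.4],
    [[0,-0.0005,0],[0,0,0],0.4],
  ],
)

```text
t: 12.13
ee_pos: [424.3, 300.2, 85.6]
orientation: [-2.294, -2.147, 0.0]
ft_force: [0.8, 0.1, -0.9]
width: 52.5
```

Emit:
carry_out(
  rows=[
    [[0,-0.0005,0],[0,0,0],0.4],
    [[0,-0.0005,0],[0,0,0],0.4],
  ],
)

```text
t: 12.3
ee_pos: [423.3, 300.3, 85.6]
orientation: [2.294, 2.147, -0.0]
ft_force: [1.5, 1.0, 0.4]
width: 52.3
```

Emit:
carry_out(
  rows=[
    [[0,-0.0005,0],[0,0,0],0.4],
    [[0,0,0],[0,0,0],0.4],
  ],
)

```text
t: 12.47
ee_pos: [422.8, 300.3, 85.7]
orientation: [-2.294, -2.147, 0.0]
ft_force: [1.5, -0.6, -0.5]
width: 52.8
```

Emit:
carry_out(
  rows=[
    [[0,-0.0005,0],[0,0,0],0.4],
    [[0,0,0],[0,0,0],0.4],
  ],
)

```text
t: 12.63
ee_pos: [422.5, 300.4, 85.7]
orientation: [2.294, 2.147, 0.0]
ft_force: [2.4, 0.4, -0.8]
width: 52.9
```

Emit:
carry_out(
  rows=[
    [[0,-0.0005,0],[0,0,0],0.4],
    [[0,0,0],[0,0,0],0.4],
  ],
)

```text
t: 12.8
ee_pos: [422.1, 300.4, 85.7]
orientation: [2.294, 2.147, 0.001]
ft_force: [1.4, -0.8, -0.4]
width: 52.8
```

Emit:
carry_out(
  rows=[
    [[0,-0.0005,0],[0,0,0],0.4],
    [[0,0,0],[0,0,0],0.4],
  ],
)

```text
t: 12.97
ee_pos: [421.8, 300.5, 85.7]
orientation: [2.293, 2.147, 0.001]
ft_force: [3.4, -0.6, -1.5]
width: 52.9
```

Emit:
carry_out(
  rows=[
    [[0,-0.0005,0],[0,0,0],0.4],
    [[0,0,0],[0,0,0],0.4],
  ],
)

```text
t: 13.13
ee_pos: [421.4, 300.5, 85.7]
orientation: [2.293, 2.146, 0.001]
ft_force: [5.1, -0.3, -2.7]
width: 53.0
```

Emit:
carry_out(
  rows=[
    [[0,-0.0005,0],[0,0,0],0.4],
    [[0,0,0],[0,0,0],0.4],
  ],
)

```text
t: 13.3
ee_pos: [421.2, 300.6, 85.8]
orientation: [2.293, 2.146, 0.002]
ft_force: [6.0, -1.0, -2.5]
width: 52.7
```

Emit:
carry_out(
  rows=[
    [[0,0.003,0],[0,0,0],0.4],
    [[0,0.006,0],[0,0,0],0.4],
    [[0,0.007,0],[0,0,0],0.4],
    [[0,0.004,0],[0,0,0],0.4],
    [[0,0,-0.01],[0,0,0],0.4],
    [[0,0,-0.02],[0,0,0],0.4],
    [[0,0,-0.02],[0,0,0],0.4],
    [[0,0,-0.02],[0,0,0],0.4],
    [[0,0,0],[0,0,0],0.4],
  ],
)

```text
t: 14.05
ee_pos: [442.2, 300.4, 159.7]
orientation: [2.293, 2.146, 0.009]
ft_force: [1.2, 0.6, -0.1]
width: 52.8
```

Run:
```python
from h import *
o=readout.get_obs();print(o['t'],o['ee_pos'],o['width'],o['ft_force'])
s=imaging.get_image("side")[:,:,::-1]
crop("side","s4",265,130,345,220,8,s)
delta((469,-3,150),10.2)
```

```text
14.05 [442.23844498 300.41321434 159.72500672] 52.843736920112725 [ 1.20570678  0.62487149 -0.09448928]
shift m [-0.3005  0.0475  0.0074] z-tilt [ 0.0035  0.0024 -1.    ]
tool y yaw -3.8 turn about tool z -0.2444
```

View pics/s4.png

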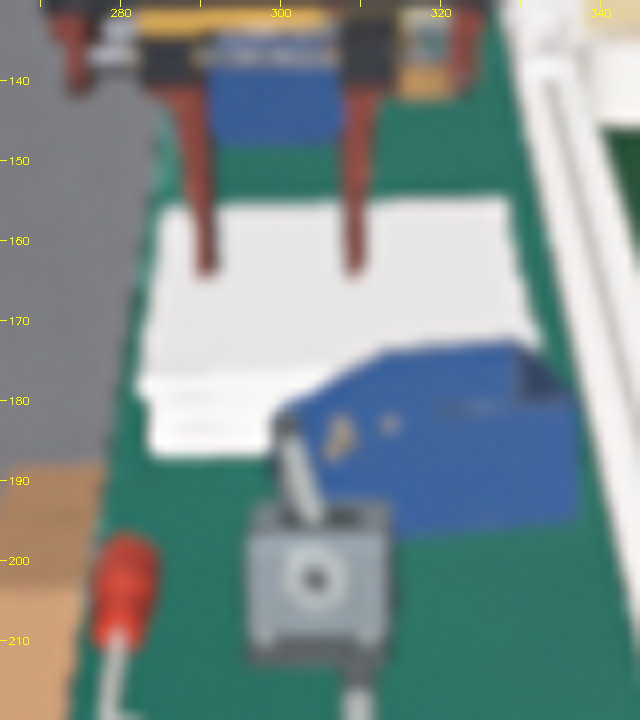

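Lever c now leans towards me, with its ball at (301,183), at the end of about 27 mm of play. For comparison I'll feel b and a too.

Emit:
carry_out(
  rows=[
    [[-0.03,0.0047,0],[0,0,0],0.4],
    [[-0.03,0.0047,0],[0,0,0],0.4],
    [[-0.03,0.0047,0],[0,0,0],0.4],
    [[-0.03,0.0047,0],[0,0,0],0.4],
    [[-0.03,0.0047,0],[0,0,0],0.4],
    [[-0.03,0.0048,0],[0,0,0],0.4],
    [[-0.03,0.0048,0],[0,0,0],0.4],
    [[-0.03,0.0048,0],[0,0,0],0.4],
    [[-0.03,0.0048,0],[0,0,0],0.4],
    [[-0.03,0.0048,0],[0,0,0],0.4],
    [[0,0,0.004],[0,0,-0.122],0.4],
    [[0,0,0.004],[0,0,-0.122],0.4],
  ],
)

```text
t: 15.1
ee_pos: [467.5, -5.0, 147.0]
orientation: [-2.012, -2.411, 0.001]
ft_force: [-0.1, -0.5, 0.2]
width: 52.6
```

Run:
```python
from h import *
o=readout.get_obs();print(o['t'],o['ee_pos'],o['width'],o['ft_force'])
delta((469,-3,86),10.2)
s=imaging.get_image("side")[:,:,::-1]
crop("side","s5",265,150,345,250,7,s)
```

```text
15.1 [467.4622424   -4.97128317 147.04589725] 52.62250691264002 [-0.09424147 -0.49039159  0.19837783]
shift m [0.0017 0.0019 0.061 ] z-tilt [-1.e-03  1.e-04 -1.e+00]
tool y yaw 10.31 turn about tool z 0.0019
```

View pics/s5.png

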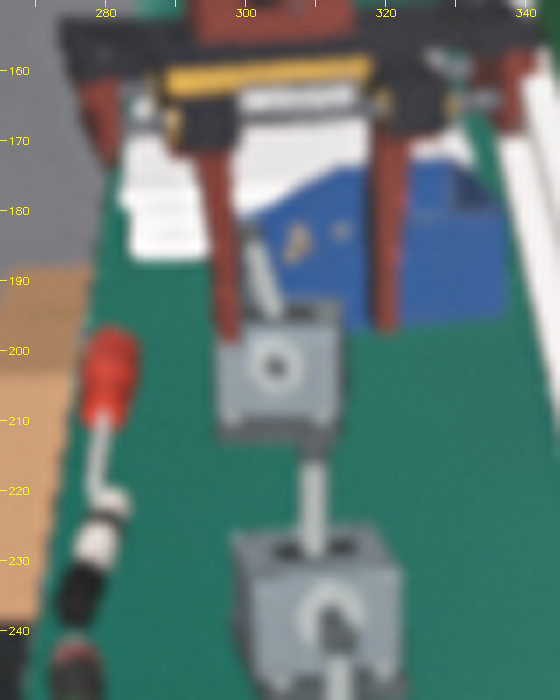

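Emit:
carry_out(
  rows=[
    [[0.002,0.002,0.013],[0,0,0],0.4],
    [[0,0.001,0.013],[0,0,0],0.4],
    [[0,0,0.013],[0,0,0],0.4],
    [[0,0,0.013],[0,0,0],0.4],
    [[0,0,0.009],[0,0,0],0.4],
    [[0,0,0],[0,0,0],0.4],
    [[0,0.005,0],[0,0,0],0.4],
    [[0,0.005,0],[0,0,0],0.4],
    [[0,0.004,0],[0,0,0],0.4],
    [[0,0.001,0],[0,0,0],0.4],
    [[0,0,0],[0,0,0],0.4],
    [[0,0,0],[0,0,0],0.4],
  ],
)

```text
t: 16.15
ee_pos: [485.5, 1.9, 87.0]
orientation: [2.015, 2.41, 0.0]
ft_force: [-0.2, -0.9, -0.5]
width: 53.1
```

Emit:
carry_out(
  rows=[
    [[0,0.001,0],[0,0,0],0.4],
    [[0,0.001,0],[0,0,0],0.4],
    [[0,0,0],[0,0,0],0.4],
  ],
)

```text
t: 16.4
ee_pos: [487.4, 2.2, 86.8]
orientation: [2.015, 2.41, 0.0]
ft_force: [-0.3, -0.2, -0.0]
width: 52.4
```

Emit:
carry_out(
  rows=[
    [[0,0.0005,0],[0,0,0],0.4],
    [[0,0.0005,0],[0,0,0],0.4],
    [[0,0,0],[0,0,0],0.4],
  ],
)

```text
t: 16.65
ee_pos: [488.3, 2.4, 86.7]
orientation: [2.015, 2.41, -0.0]
ft_force: [0.4, 0.0, 0.3]
width: 52.9
```

Emit:
carry_out(
  rows=[
    [[0,0.0005,0],[0,0,0],0.4],
    [[0,0.0005,0],[0,0,0],0.4],
    [[0,0,0],[0,0,0],0.4],
  ],
)

```text
t: 16.9
ee_pos: [489.0, 2.6, 86.6]
orientation: [-2.015, -2.41, 0.001]
ft_force: [-0.6, -0.3, -0.4]
width: 52.8
```

Emit:
carry_out(
  rows=[
    [[0,0.0005,0],[0,0,0],0.4],
    [[0,0.0005,0],[0,0,0],0.4],
  ],
)

```text
t: 17.07
ee_pos: [490.0, 2.7, 86.6]
orientation: [-2.015, -2.41, 0.001]
ft_force: [-0.2, 0.2, 0.3]
width: 52.7
```

Emit:
carry_out(
  rows=[
    [[0,0.0005,0],[0,0,0],0.4],
    [[0,0,0],[0,0,0],0.4],
  ],
)

```text
t: 17.23
ee_pos: [490.5, 2.8, 86.6]
orientation: [-2.015, -2.41, 0.001]
ft_force: [-1.9, 0.8, 1.9]
width: 52.9
```

Emit:
carry_out(
  rows=[
    [[0,0.0005,0],[0,0,0],0.4],
    [[0,0,0],[0,0,0],0.4],
  ],
)

```text
t: 17.4
ee_pos: [490.7, 2.9, 86.6]
orientation: [-2.015, -2.409, 0.001]
ft_force: [-2.8, -0.5, 2.9]
width: 52.5
```

Emit:
carry_out(
  rows=[
    [[0,0.0005,0],[0,0,0],0.4],
    [[0,0,0],[0,0,0],0.4],
  ],
)

```text
t: 17.57
ee_pos: [490.9, 2.9, 86.5]
orientation: [-2.015, -2.409, 0.002]
ft_force: [-4.9, -1.2, 4.2]
width: 52.6
```

Emit:
carry_out(
  rows=[
    [[0,-0.003,0],[0,0,0],0.4],
    [[0,-0.006,0],[0,0,0],0.4],
    [[0,-0.007,0],[0,0,0],0.4],
    [[0,-0.007,0],[0,0,0],0.4],
    [[0,-0.007,0],[0,0,0],0.4],
    [[0,-0.005,0],[0,0,0],0.4],
    [[0,-0.002,0],[0,0,0],0.4],
    [[0,0,0],[0,0,0],0.4],
    [[0,0,0],[0,0,0],0.4],
  ],
)

```text
t: 18.32
ee_pos: [455.5, -3.6, 86.8]
orientation: [2.015, 2.409, 0.001]
ft_force: [0.3, 0.5, -0.2]
width: 52.5
```

Emit:
carry_out(
  rows=[
    [[0,-0.0005,0],[0,0,0],0.4],
    [[0,-0.0005,0],[0,0,0],0.4],
    [[0,-0.0005,0],[0,0,0],0.4],
    [[0,-0.0005,0],[0,0,0],0.4],
  ],
)

```text
t: 18.65
ee_pos: [453.4, -3.9, 86.7]
orientation: [2.015, 2.41, 0.0]
ft_force: [1.2, 0.8, 0.0]
width: 53.0
```

Emit:
carry_out(
  rows=[
    [[0,-0.0005,0],[0,0,0],0.4],
    [[0,-0.0005,0],[0,0,0],0.4],
  ],
)

```text
t: 18.82
ee_pos: [452.3, -4.1, 86.6]
orientation: [-2.015, -2.41, 0.0]
ft_force: [0.4, -1.1, -0.2]
width: 53.0
```

Emit:
carry_out(
  rows=[
    [[0,-0.0005,0],[0,0,0],0.4],
    [[0,0,0],[0,0,0],0.4],
  ],
)

```text
t: 18.98
ee_pos: [451.9, -4.2, 86.7]
orientation: [2.015, 2.41, 0.0]
ft_force: [0.5, 0.5, -1.5]
width: 52.8
```

Emit:
carry_out(
  rows=[
    [[0,-0.0005,0],[0,0,0],0.4],
    [[0,0,0],[0,0,0],0.4],
  ],
)

```text
t: 19.15
ee_pos: [451.5, -4.2, 86.7]
orientation: [2.015, 2.41, 0.0]
ft_force: [0.3, 0.3, -0.6]
width: 53.1
```

Emit:
carry_out(
  rows=[
    [[0,-0.0005,0],[0,0,0],0.4],
    [[0,-0.0005,0],[0,0,0],0.4],
    [[0,0,0],[0,0,0],0.4],
  ],
)

```text
t: 19.4
ee_pos: [450.5, -4.4, 86.8]
orientation: [2.015, 2.41, 0.0]
ft_force: [1.2, 1.2, 0.5]
width: 52.8
```

Emit:
carry_out(
  rows=[
    [[0,-0.0005,0],[0,0,0],0.4],
    [[0,0,0],[0,0,0],0.4],
  ],
)

```text
t: 19.57
ee_pos: [450.0, -4.6, 86.8]
orientation: [2.015, 2.41, 0.0]
ft_force: [1.8, -0.6, 0.5]
width: 53.1
```

Emit:
carry_out(
  rows=[
    [[0,-0.0005,0],[0,0,0],0.4],
    [[0,0,0],[0,0,0],0.4],
  ],
)

```text
t: 19.73
ee_pos: [449.4, -4.6, 86.7]
orientation: [2.015, 2.41, 0.0]
ft_force: [0.5, -0.4, 1.4]
width: 52.8
```

Emit:
carry_out(
  rows=[
    [[0,-0.0005,0],[0,0,0],0.4],
    [[0,0,0],[0,0,0],0.4],
  ],
)

```text
t: 19.9
ee_pos: [448.8, -4.7, 86.7]
orientation: [-2.015, -2.41, 0.0]
ft_force: [1.7, -0.7, 1.7]
width: 52.6
```

Emit:
carry_out(
  rows=[
    [[0,-0.0005,0],[0,0,0],0.4],
    [[0,0,0],[0,0,0],0.4],
  ],
)

```text
t: 20.07
ee_pos: [448.3, -4.8, 86.7]
orientation: [-2.015, -2.41, 0.0]
ft_force: [0.9, 0.6, 1.1]
width: 52.4
```

Emit:
carry_out(
  rows=[
    [[0,-0.0005,0],[0,0,0],0.4],
    [[0,0,0],[0,0,0],0.4],
  ],
)

```text
t: 20.23
ee_pos: [447.9, -4.9, 86.7]
orientation: [2.015, 2.41, 0.0]
ft_force: [1.8, -0.2, 0.9]
width: 52.7
```

Emit:
carry_out(
  rows=[
    [[0,-0.0005,0],[0,0,0],0.4],
    [[0,0,0],[0,0,0],0.4],
  ],
)

```text
t: 20.4
ee_pos: [447.7, -4.9, 86.8]
orientation: [2.015, 2.41, 0.001]
ft_force: [2.1, 1.3, 0.6]
width: 52.7
```

Emit:
carry_out(
  rows=[
    [[0,-0.0005,0],[0,0,0],0.4],
    [[0,0,0],[0,0,0],0.4],
  ],
)

```text
t: 20.57
ee_pos: [447.4, -5.0, 86.8]
orientation: [2.015, 2.409, 0.001]
ft_force: [3.8, 0.8, 0.4]
width: 52.7
```

Emit:
carry_out(
  rows=[
    [[0,0.003,0],[0,0,0],0.4],
    [[0,0.006,0],[0,0,0],0.4],
    [[0,0.007,0],[0,0,0],0.4],
    [[0,0.005,0],[0,0,0],0.4],
    [[0,0,-0.01],[0,0,0],0.4],
    [[0,0,-0.02],[0,0,0],0.4],
    [[0,0,-0.02],[0,0,0],0.4],
    [[0,0,-0.01],[0,0,0],0.4],
    [[0,0,0],[0,0,0],0.4],
  ],
)

```text
t: 21.32
ee_pos: [469.0, -1.3, 149.0]
orientation: [2.013, 2.407, 0.004]
ft_force: [-0.0, -0.4, 0.8]
width: 52.6
```

Run:
```python
from h import *
o=readout.get_obs();print(o['t'],o['ee_pos'],o['width'],o['ft_force'])
delta((475.7,-187.5,145),-13.2)
```

```text
21.3167 [469.02886007  -1.3366226  148.98867345] 52.6245680977299 [-0.01465436 -0.3891695   0.77737739]
shift m [-0.1844 -0.0264  0.004 ] z-tilt [ 4.2e-03 -1.0e-04 -1.0e+00]
tool y yaw 10.19 turn about tool z 0.4083
```

Emit:
carry_out(
  rows=[
    [[-0.03,-0.0043,0],[0,0,0],0.4],
    [[-0.031,-0.0044,0],[0,0,0],0.4],
    [[-0.031,-0.0044,0],[0,0,0],0.4],
    [[-0.031,-0.0044,0],[0,0,0],0.4],
    [[-0.031,-0.0044,0],[0,0,0],0.4],
    [[-0.03,-0.0044,0],[0,0,0],0.4],
    [[0,0,0],[0,0,0.102],0.4],
    [[0,0,0],[0,0,0.102],0.4],
    [[0,0,0],[0,0,0.102],0.4],
    [[0,0,0],[0,0,0.102],0.4],
    [[0,0,0],[0,0,0],0.4],
  ],
)

```text
t: 22.23
ee_pos: [473.6, -187.0, 145.8]
orientation: [-2.465, -1.946, 0.001]
ft_force: [-0.6, -0.5, 0.8]
width: 52.3
```

Run:
```python
from h import *
o=readout.get_obs();print(o['t'],o['ee_pos'],o['width'],o['ft_force'])
delta((475.7,-187.5,86.5),-13.2)
s=imaging.get_image("side")[:,:,::-1]
crop("side","s6",265,180,345,290,6,s)
```

```text
22.2333 [ 473.59295057 -186.99612112  145.83432944] 52.258938156796866 [-0.59814001 -0.51228532  0.81833018]
shift m [-0.      0.0023  0.0593] z-tilt [-1.3e-03  5.0e-04 -1.0e+00]
tool y yaw -13.41 turn about tool z -0.0037
```

View pics/s6.png

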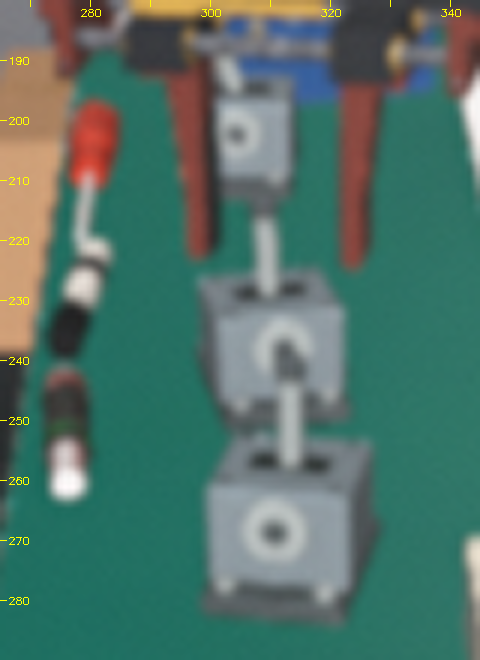

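Tips at about x 299 and 323 straddle ball a (313,240). I'll descend and push away.

Emit:
carry_out(
  rows=[
    [[0,0.001,0.013],[0,0,0],0.4],
    [[0,0.001,0.013],[0,0,0],0.4],
    [[0,0,0.013],[0,0,0],0.4],
    [[0,0,0.013],[0,0,0],0.4],
    [[0,0,0.007],[0,0,0],0.4],
    [[0,0,0],[0,0,0],0.4],
    [[0,0.005,0],[0,0,0],0.4],
    [[0,0.005,0],[0,0,0],0.4],
    [[0,0.004,0],[0,0,0],0.4],
    [[0,0.001,0],[0,0,0],0.4],
    [[0,0.001,0],[0,0,0],0.4],
    [[0,0,0],[0,0,0],0.4],
  ],
)

```text
t: 23.28
ee_pos: [492.1, -191.3, 88.0]
orientation: [2.461, 1.952, 0.001]
ft_force: [-0.0, 0.0, -0.5]
width: 52.4
```

Emit:
carry_out(
  rows=[
    [[0,0.0005,0],[0,0,0],0.4],
    [[0,0.0005,0],[0,0,0],0.4],
    [[0,0,0],[0,0,0],0.4],
  ],
)

```text
t: 23.53
ee_pos: [492.7, -191.4, 87.7]
orientation: [2.462, 1.952, 0.0]
ft_force: [-0.1, -0.4, -0.7]
width: 52.6
```

Emit:
carry_out(
  rows=[
    [[0,0.0005,0],[0,0,0],0.4],
    [[0,0.0005,0],[0,0,0],0.4],
    [[0,0,0],[0,0,0],0.4],
  ],
)

```text
t: 23.78
ee_pos: [493.8, -191.7, 87.7]
orientation: [2.462, 1.951, 0.0]
ft_force: [0.3, -0.1, 0.2]
width: 52.1
```

Emit:
carry_out(
  rows=[
    [[0,0.0005,0],[0,0,0],0.4],
    [[0,0.0005,0],[0,0,0],0.4],
    [[0,0,0],[0,0,0],0.4],
  ],
)

```text
t: 24.03
ee_pos: [494.8, -191.9, 87.7]
orientation: [2.462, 1.952, 0.0]
ft_force: [-0.5, -0.2, 0.5]
width: 52.7
```

Emit:
carry_out(
  rows=[
    [[0,0.0005,0],[0,0,0],0.4],
    [[0,0.0005,0],[0,0,0],0.4],
    [[0,0,0],[0,0,0],0.4],
  ],
)

```text
t: 24.28
ee_pos: [495.5, -192.1, 87.6]
orientation: [-2.462, -1.951, 0.0]
ft_force: [-1.2, -0.3, 0.1]
width: 52.7
```

Emit:
carry_out(
  rows=[
    [[0,0.0005,0],[0,0,0],0.4],
    [[0,0,0],[0,0,0],0.4],
  ],
)

```text
t: 24.45
ee_pos: [495.9, -192.2, 87.6]
orientation: [-2.461, -1.951, 0.0]
ft_force: [-1.7, 0.2, 0.4]
width: 52.7
```

Emit:
carry_out(
  rows=[
    [[0,0.0005,0],[0,0,0],0.4],
    [[0,0,0],[0,0,0],0.4],
  ],
)

```text
t: 24.62
ee_pos: [496.6, -192.3, 87.7]
orientation: [-2.462, -1.951, 0.0]
ft_force: [-1.4, 0.3, 0.8]
width: 52.5
```

Emit:
carry_out(
  rows=[
    [[0,0.0005,0],[0,0,0],0.4],
    [[0,0,0],[0,0,0],0.4],
  ],
)

```text
t: 24.78
ee_pos: [496.9, -192.3, 87.6]
orientation: [-2.461, -1.951, 0.001]
ft_force: [-1.0, 0.1, 2.1]
width: 52.5
```

Emit:
carry_out(
  rows=[
    [[0,0.0005,0],[0,0,0],0.4],
    [[0,0,0],[0,0,0],0.4],
  ],
)

```text
t: 24.95
ee_pos: [497.1, -192.4, 87.6]
orientation: [-2.461, -1.951, 0.001]
ft_force: [-2.9, 0.7, 2.0]
width: 53.0
```

Emit:
carry_out(
  rows=[
    [[0,0.0005,0],[0,0,0],0.4],
    [[0,0,0],[0,0,0],0.4],
  ],
)

```text
t: 25.12
ee_pos: [497.4, -192.5, 87.6]
orientation: [-2.461, -1.951, 0.001]
ft_force: [-4.1, 0.3, 3.4]
width: 53.1
```

Emit:
carry_out(
  rows=[
    [[0,-0.003,0],[0,0,0],0.4],
    [[0,-0.006,0],[0,0,0],0.4],
    [[0,-0.007,0],[0,0,0],0.4],
    [[0,-0.007,0],[0,0,0],0.4],
    [[0,-0.007,0],[0,0,0],0.4],
    [[0,-0.006,0],[0,0,0],0.4],
    [[0,-0.002,0],[0,0,0],0.4],
    [[0,0,0],[0,0,0],0.4],
    [[0,0,0],[0,0,0],0.4],
  ],
)

```text
t: 25.87
ee_pos: [461.3, -184.1, 87.8]
orientation: [2.461, 1.951, 0.0]
ft_force: [0.5, 0.2, -0.4]
width: 52.7
```

Emit:
carry_out(
  rows=[
    [[0,-0.0005,0],[0,0,0],0.4],
    [[0,-0.0005,0],[0,0,0],0.4],
    [[0,-0.0005,0],[0,0,0],0.4],
  ],
)

```text
t: 26.12
ee_pos: [459.8, -183.7, 87.7]
orientation: [2.462, 1.952, 0.0]
ft_force: [0.8, -0.8, 0.4]
width: 52.9
```

Emit:
carry_out(
  rows=[
    [[0,-0.0005,0],[0,0,0],0.4],
    [[0,-0.0005,0],[0,0,0],0.4],
  ],
)

```text
t: 26.28
ee_pos: [458.7, -183.4, 87.6]
orientation: [2.462, 1.952, 0.0]
ft_force: [0.4, 0.1, -0.9]
width: 52.6
```

Emit:
carry_out(
  rows=[
    [[0,-0.0005,0],[0,0,0],0.4],
    [[0,0,0],[0,0,0],0.4],
  ],
)

```text
t: 26.45
ee_pos: [458.4, -183.4, 87.7]
orientation: [2.462, 1.951, 0.0]
ft_force: [0.4, 0.5, 0.2]
width: 52.7
```

Emit:
carry_out(
  rows=[
    [[0,-0.0005,0],[0,0,0],0.4],
    [[0,0,0],[0,0,0],0.4],
  ],
)

```text
t: 26.62
ee_pos: [457.9, -183.3, 87.8]
orientation: [2.462, 1.951, 0.0]
ft_force: [1.3, 0.6, -0.4]
width: 52.6
```

Emit:
carry_out(
  rows=[
    [[0,-0.0005,0],[0,0,0],0.4],
    [[0,-0.0005,0],[0,0,0],0.4],
    [[0,0,0],[0,0,0],0.4],
  ],
)

```text
t: 26.87
ee_pos: [456.8, -183.0, 87.8]
orientation: [2.462, 1.951, 0.0]
ft_force: [0.4, 0.6, 1.0]
width: 52.9
```

Emit:
carry_out(
  rows=[
    [[0,-0.0005,0],[0,0,0],0.4],
    [[0,-0.0005,0],[0,0,0],0.4],
    [[0,0,0],[0,0,0],0.4],
  ],
)

```text
t: 27.12
ee_pos: [455.7, -182.8, 87.7]
orientation: [2.462, 1.952, 0.0]
ft_force: [1.0, 0.1, 0.6]
width: 52.7
```

Emit:
carry_out(
  rows=[
    [[0,-0.0005,0],[0,0,0],0.4],
    [[0,0,0],[0,0,0],0.4],
  ],
)

```text
t: 27.28
ee_pos: [455.1, -182.6, 87.7]
orientation: [-2.462, -1.952, 0.0]
ft_force: [0.8, -0.6, 1.8]
width: 52.5
```

Emit:
carry_out(
  rows=[
    [[0,-0.0005,0],[0,0,0],0.4],
    [[0,0,0],[0,0,0],0.4],
  ],
)

```text
t: 27.45
ee_pos: [454.7, -182.5, 87.7]
orientation: [2.462, 1.952, 0.0]
ft_force: [1.1, -0.5, 0.8]
width: 52.7
```

Emit:
carry_out(
  rows=[
    [[0,-0.0005,0],[0,0,0],0.4],
    [[0,0,0],[0,0,0],0.4],
  ],
)

```text
t: 27.62
ee_pos: [454.5, -182.5, 87.8]
orientation: [2.461, 1.951, 0.001]
ft_force: [1.9, -0.2, 1.4]
width: 52.7
```

Emit:
carry_out(
  rows=[
    [[0,-0.0005,0],[0,0,0],0.4],
    [[0,0,0],[0,0,0],0.4],
  ],
)

```text
t: 27.78
ee_pos: [454.3, -182.4, 87.8]
orientation: [2.461, 1.951, 0.001]
ft_force: [3.9, -1.1, 0.4]
width: 52.8
```

Emit:
carry_out(
  rows=[
    [[0,-0.0005,0],[0,0,0],0.4],
    [[0,0,0],[0,0,0],0.4],
  ],
)

```text
t: 27.95
ee_pos: [454.0, -182.4, 87.9]
orientation: [2.461, 1.951, 0.001]
ft_force: [5.2, 0.2, -0.6]
width: 52.9
```

Emit:
carry_out(
  rows=[
    [[0,0.003,0],[0,0,0],0.4],
    [[0,0.006,0],[0,0,0],0.4],
    [[0,0.007,0],[0,0,0],0.4],
    [[0,0.005,0],[0,0,0],0.4],
    [[0,0,-0.01],[0,0,0],0.4],
    [[0,0,-0.02],[0,0,0],0.4],
    [[0,0,-0.02],[0,0,0],0.4],
    [[0,0,-0.01],[0,0,0],0.4],
    [[0,0,0],[0,0,0],0.4],
  ],
)

```text
t: 28.7
ee_pos: [475.1, -187.5, 150.1]
orientation: [2.459, 1.949, 0.003]
ft_force: [0.5, -1.0, -0.3]
width: 53.3
```

Run:
```python
from h import *
o=readout.get_obs();print(o['t'],o['ee_pos'],o['width'],o['ft_force'])
delta((496.5,-359.5,150),-94.1)
```

```text
28.7 [ 475.07115283 -187.5145334   150.10788238] 53.30615651245411 [ 0.54802317 -1.04044431 -0.31574617]
shift m [-0.1626  0.0601  0.0005] z-tilt [ 0.0038 -0.0017 -1.    ]
tool y yaw -13.18 turn about tool z 1.4122
```

Emit:
carry_out(
  rows=[
    [[-0.027,0.01,0],[0,0,0],0.4],
    [[-0.027,0.01,0],[0,0,0],0.4],
    [[-0.027,0.01,0],[0,0,0],0.4],
    [[-0.027,0.01,0],[0,0,0],0.0],
    [[-0.027,0.01,0],[0,0,0],0.0],
    [[-0.027,0.01,0],[0,0,0],0.0],
  ],
)

```text
t: 29.2
ee_pos: [494.6, -359.4, 146.7]
orientation: [-2.461, -1.951, 0.001]
ft_force: [0.7, 0.2, 0.1]
width: 69.4
```

Emit:
carry_out(
  rows=[
    [[0,0,0],[0,0,0.1177],0.0],
    [[0,0,0],[0,0,0.1177],0.0],
    [[0,0,0],[0,0,0.1177],0.0],
    [[0,0,0],[0,0,0.1177],0.0],
    [[0,0,0],[0,0,0.1177],0.0],
    [[0,0,0],[0,0,0.1177],0.0],
    [[0,0,0],[0,0,0.1177],0.0],
    [[0,0,0],[0,0,0.1177],0.0],
    [[0,0,0],[0,0,0.1177],0.0],
    [[0,0,0],[0,0,0.1177],0.0],
    [[0,0,0],[0,0,0.1177],0.0],
    [[0,0,0],[0,0,0.1177],0.0],
  ],
)

```text
t: 30.2
ee_pos: [494.6, -357.9, 146.6]
orientation: [-3.138, 0.122, 0.002]
ft_force: [0.7, 0.2, 0.2]
width: 87.5
```

Run:
```python
from h import *
o=readout.get_obs();print(o['t'],o['ee_pos'],o['width'],o['ft_force'],o['qpos'])
delta((496.5,-359.5,80),-94.1)
s=imaging.get_image("side")[:,:,::-1]
t=imaging.get_image("top")[:,:,::-1]
crop("side","s7",275,220,375,330,6,s); crop("top","t7",350,180,480,290,6,t)
print(proj("side",[496.5,-359.5,13]),proj("side",o['ee_pos']),proj("top",[496.5,-359.5,26]))
```

```text
30.2 [ 494.59777959 -357.90972689  146.58628029] 87.50794978256793 [0.66082702 0.18845055 0.23428025] [-6.45912849e-01  4.95947169e-01  1.71392883e+00  1.22102103e-05
  9.33459186e-01  1.00248229e+00]
shift m [0.0021 0.0015 0.0666] z-tilt [-0.0014  0.0011 -1.    ]
tool y yaw -94.45 turn about tool z -0.006
[323.52240877 307.12188603] [321.9726769  251.78828398] [421.61268476 235.61554276]
```

View pics/s7.png

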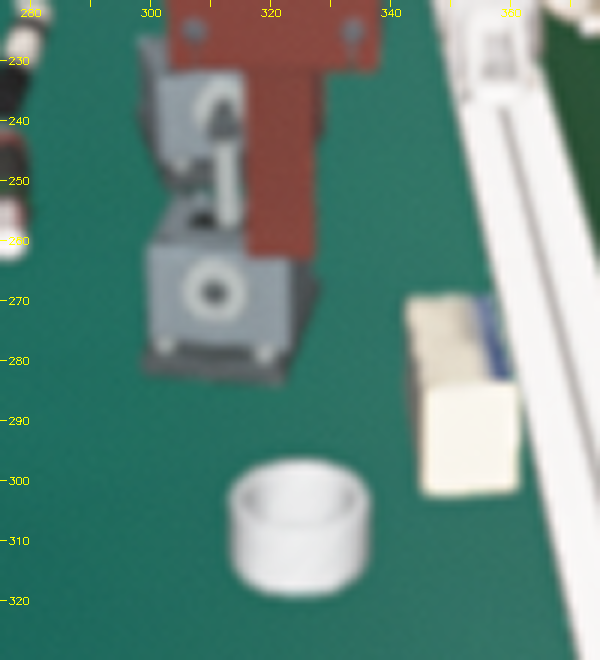

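View pics/t7.png

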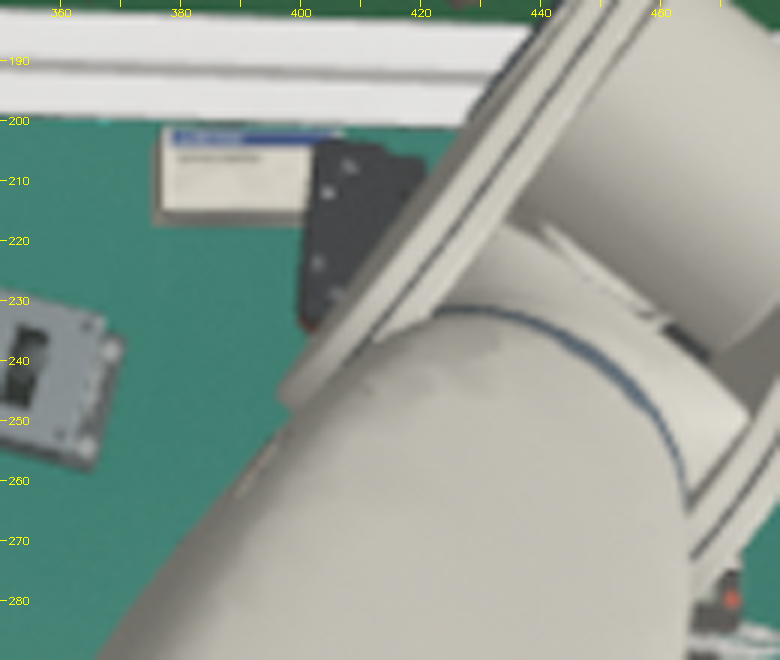

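Emit:
carry_out(
  rows=[
    [[0.002,0.0005,0.02],[0,0,-0.006],0],
    [[0.002,0.001,0.02],[0,0,0],0],
    [[0,0,0.02],[0,0,0],0],
    [[0,0,0.02],[0,0,0],0],
    [[0,0,0.02],[0,0,0],0],
    [[0,0,0.01],[0,0,0],0],
    [[0,0,0.005],[0,0,0],0],
    [[0,0,0],[0,0,0],0],
    [[0,0,0],[0,0,0],0],
  ],
)

```text
t: 31.05
ee_pos: [499.3, -360.4, 33.1]
orientation: [3.14, -0.102, 0.0]
ft_force: [0.4, -0.6, 0.3]
width: 87.9
```

Run:
```python
from h import *
o=readout.get_obs();print(o['t'],o['ee_pos'],o['width'],o['ft_force'])
delta((498.5,-359.5,5),-94.1)
s=imaging.get_image("side")[:,:,::-1]
crop("side","s8",285,240,365,330,8,s)
print(proj("side",o['ee_pos']),proj("side",o['ee_pos']-[3,43.5,0]))
```

```text
31.05 [ 499.31337242 -360.35185941   33.05734341] 87.93464703662355 [ 0.36130546 -0.62084524  0.2554381 ]
shift m [-0.0009 -0.0008  0.0281] z-tilt [ 3.e-04 -2.e-04 -1.e+00]
tool y yaw -93.71 turn about tool z 0.0068
[324.74273836 299.39113467] [324.12718502 310.25582732]
```

View pics/s8.png

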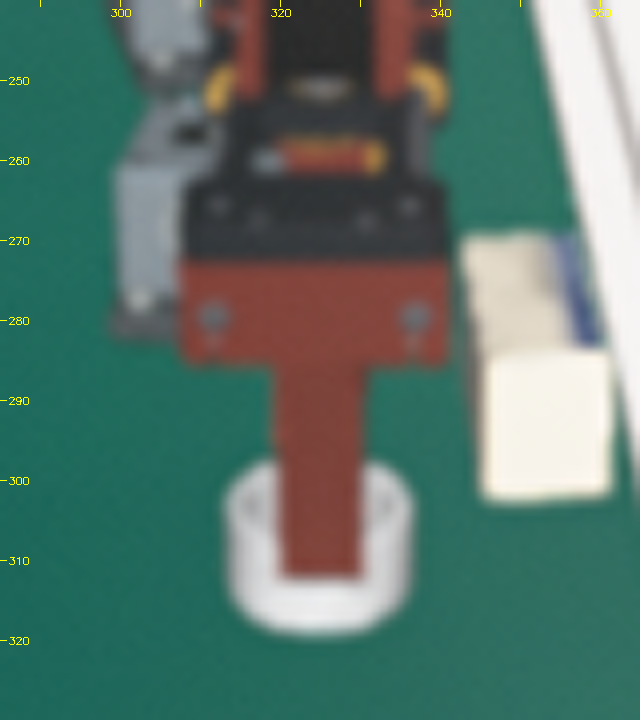

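Emit:
carry_out(
  rows=[
    [[-0.002,0,0.007],[0,0,0],0],
    [[0,0,0.007],[0,0,0],0],
    [[0,0,0.007],[0,0,0],0],
    [[0,0,0.005],[0,0,0],0],
    [[0,0,0],[0,0,0],0],
    [[0,0,0],[0,0,0],0],
  ],
)

```text
t: 31.6
ee_pos: [496.8, -359.8, 6.1]
orientation: [-3.139, 0.103, 0.001]
ft_force: [0.2, -1.1, 0.7]
width: 87.7
```

Emit:
carry_out(
  rows=[
    [[0,0,0],[0,0,0],0.2],
    [[0,0,0],[0,0,0],0.3],
    [[0,0,0],[0,0,0],0.36],
    [[0,0,0],[0,0,0],0.4],
    [[0,0,0],[0,0,0],0.43],
    [[0,0,0],[0,0,0],0.46],
    [[0,0,0],[0,0,0],0.6],
    [[0,0,0],[0,0,0],0.6],
    [[0,0,0],[0,0,0],0.6],
  ],
)

```text
t: 32.35
ee_pos: [497.1, -360.1, 6.8]
orientation: [3.14, -0.103, 0.0]
ft_force: [-0.4, 0.8, 1.2]
width: 48.8
```

Emit:
carry_out(
  rows=[
    [[0,0,-0.005],[0,0,0],0.6],
    [[0,0,-0.015],[0,0,0],0.6],
    [[0,0,-0.02],[0,0,0],0.6],
    [[0,0,-0.025],[0,0,0],0.6],
    [[0,0,-0.025],[0,0,0],0.6],
    [[0,0,-0.025],[0,0,0],0.6],
    [[0,0,-0.02],[0,0,0],0.6],
    [[0,0,-0.005],[0,0,0],0.6],
    [[0,0,0],[0,0,0],0.6],
  ],
)

```text
t: 33.1
ee_pos: [498.1, -360.8, 149.3]
orientation: [3.137, -0.103, 0.006]
ft_force: [-0.7, -0.3, -1.6]
width: 48.8
```

Run:
```python
from h import *
o=readout.get_obs();print(o['t'],o['ee_pos'],o['width'],o['ft_force'])
x=455.4;y=298.0
a=np.radians(-4.1)
print('collar target -7:',x-7*np.cos(a),y-7*np.sin(a))
delta((x-7*np.cos(a),y-7*np.sin(a),145),-94.1)
s=imaging.get_image("side")[:,:,::-1]
crop("side","s9",285,170,365,270,7,s)
```

```text
33.1 [ 498.069574   -360.76232515  149.28185381] 48.840430201345264 [-0.65121523 -0.31103718 -1.55114921]
collar target -7: 448.41791451948336 298.5004821103288
shift m [-0.0929 -0.6546  0.0024] z-tilt [ 0.0035 -0.0026 -1.    ]
tool y yaw -93.77 turn about tool z 0.0057
```

View pics/s9.png

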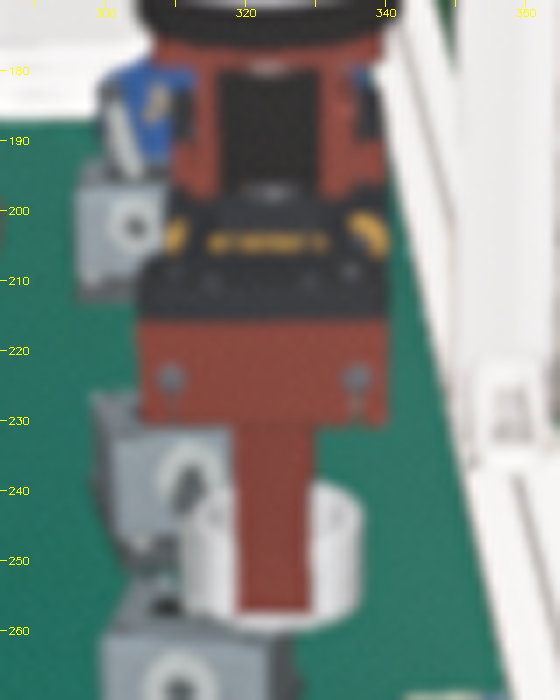

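Emit:
carry_out(
  rows=[
    [[-0.002,-0.015,0],[0,0,0],0.6],
    [[-0.0045,-0.032,0],[0,0,0],0.6],
    [[-0.0047,-0.034,0],[0,0,0],0.6],
    [[-0.0047,-0.034,0],[0,0,0],0.6],
    [[-0.0047,-0.034,0],[0,0,0],0.6],
    [[-0.0047,-0.034,0],[0,0,0],0.6],
    [[-0.0047,-0.034,0],[0,0,0],0.6],
    [[-0.0047,-0.034,0],[0,0,0],0.6],
    [[-0.0047,-0.034,0],[0,0,0],0.6],
    [[-0.0047,-0.034,0],[0,0,0],0.6],
    [[-0.0047,-0.034,0],[0,0,0],0.6],
  ],
)

```text
t: 34.07
ee_pos: [469.2, -2.3, 145.2]
orientation: [-3.14, 0.103, 0.005]
ft_force: [0.4, 0.4, -1.1]
width: 48.8
```

Run:
```python
from h import *
o=readout.get_obs();print(o['t'],o['ee_pos'],o['width'],o['ft_force'],o['qpos'])
delta((448.4,298.5,145),-94.1)
```

```text
34.0667 [469.20717377  -2.32136951 145.2125283 ] 48.766216261635414 [ 0.36180955  0.36451799 -1.14547353] [-3.04222402e-02  3.16524300e-01  2.02250020e+00  2.32009469e-04
  8.06035024e-01  1.60606775e+00]
shift m [-0.0406 -0.2988  0.0004] z-tilt [-3.5e-03  3.0e-04 -1.0e+00]
tool y yaw -93.77 turn about tool z 0.0057
```

Emit:
carry_out(
  rows=[
    [[-0.0045,-0.034,0],[0,0,0],0.6],
    [[-0.0048,-0.034,0],[0,0,0],0.6],
    [[-0.0048,-0.034,0],[0,0,0],0.6],
    [[-0.0048,-0.034,0],[0,0,0],0.6],
    [[-0.0048,-0.034,0],[0,0,0],0.6],
    [[-0.0048,-0.034,0],[0,0,0],0.6],
    [[-0.0048,-0.034,0],[0,0,0],0.6],
    [[-0.0045,-0.032,0],[0,0,0],0.6],
    [[-0.003,-0.02,0],[0,0,0],0.6],
    [[-0.001,-0.009,0],[0,0,0],0.6],
    [[0,0,0],[0,0,0],0.6],
    [[0,0,0],[0,0,0],0.6],
  ],
)

```text
t: 35.07
ee_pos: [448.3, 295.8, 145.6]
orientation: [3.138, -0.102, -0.003]
ft_force: [-0.3, -0.1, -0.6]
width: 48.8
```

Run:
```python
from h import *
o=readout.get_obs();print(o['t'],o['ee_pos'],o['width'],o['ft_force'])
delta((448.4,298.5,145),-94.1)
t=imaging.get_image("top")[:,:,::-1]
s=imaging.get_image("side")[:,:,::-1]
crop("side","s10",265,130,345,220,8,s);crop("top","t10",110,180,240,300,6,t)
for z in (0,52): print(proj("side",[455.4,298,z]))
```

```text
35.0667 [448.31743851 295.83839701 145.60600184] 48.75605804232705 [-0.30941738 -0.12621385 -0.58855111]
shift m [-0.0001 -0.0027  0.0006] z-tilt [-0.0021 -0.0016 -1.    ]
tool y yaw -93.71 turn about tool z 0.0068
[304.64598877 208.87952672]
[304.26215478 194.58453732]
```

View pics/s10.png

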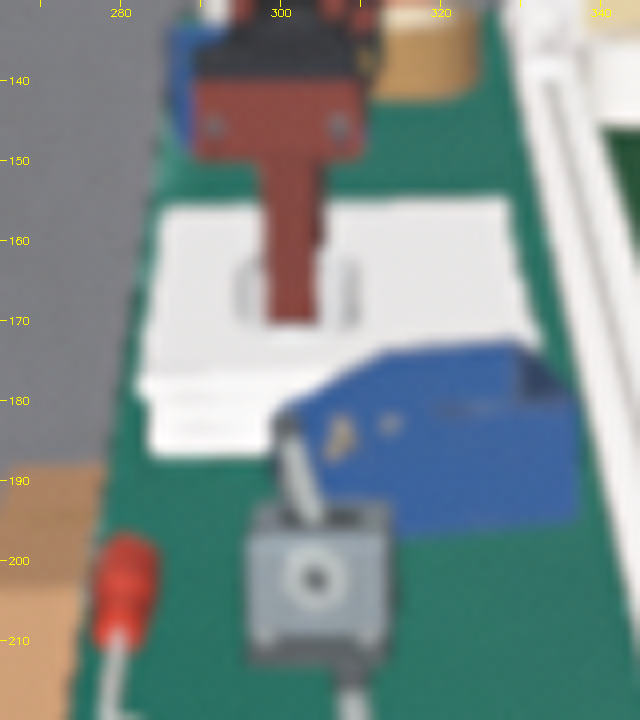

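View pics/t10.png

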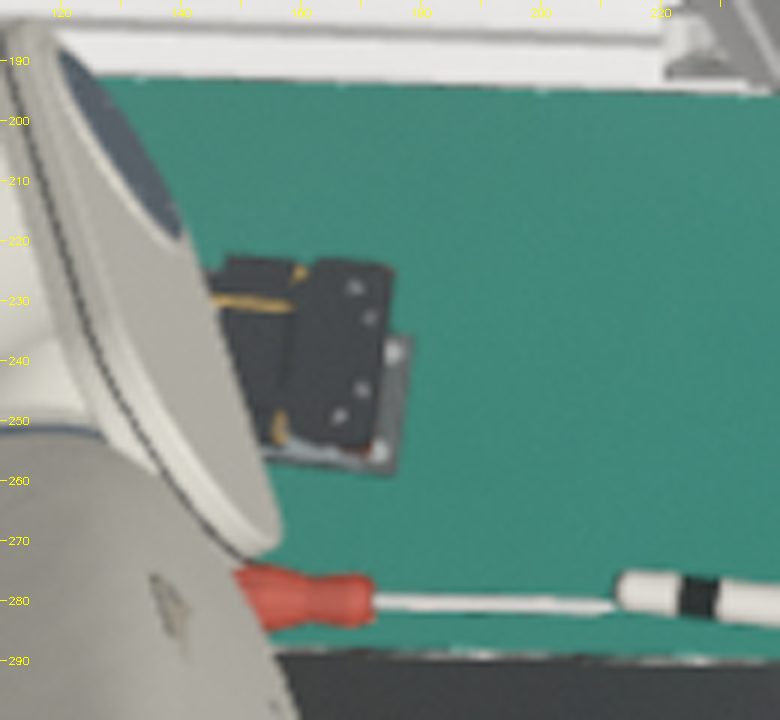

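Emit:
carry_out(
  rows=[
    [[0,-0.0022,0.005],[0,0,0.006],0.6],
    [[0,0,0.01],[0,0,0],0.6],
    [[0,0,0.01],[0,0,0],0.6],
    [[0,0,0.01],[0,0,0],0.6],
    [[0,0,0.008],[0,0,0],0.6],
    [[0,0,0.003],[0,0,0],0.6],
    [[0,0,0],[0,0,0],0.6],
    [[0,0,0],[0,0,0],0.6],
  ],
)

```text
t: 35.83
ee_pos: [449.6, 298.6, 100.3]
orientation: [3.139, -0.113, -0.001]
ft_force: [-0.0, 0.7, 0.1]
width: 48.4
```

Run:
```python
from h import *
o=readout.get_obs();print(o['t'],o['ee_pos'],o['width'],o['ft_force'],o['moment'])
delta((448.4,298.0,66),-94.1)
s=imaging.get_image("side")[:,:,::-1]
crop("side","s11",265,130,345,220,8,s)
```

```text
35.8333 [449.64295932 298.64558727 100.34113948] 48.423390931337764 [-0.00085801  0.72305227  0.07595049] [0.01282432 0.13113641 0.04603023]
shift m [-0.0012  0.0007  0.0343] z-tilt [-5.e-04 -4.e-04 -1.e+00]
tool y yaw -94.12 turn about tool z -0.0003
```

View pics/s11.png

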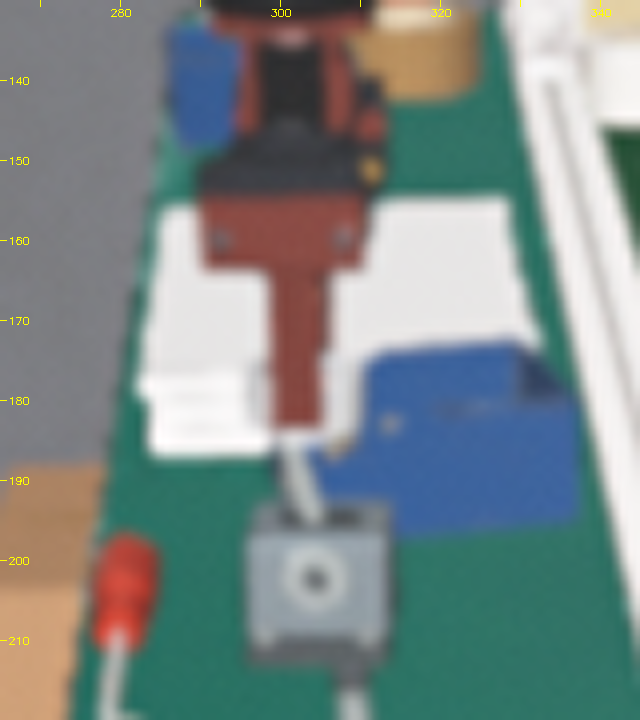

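Emit:
carry_out(
  rows=[
    [[0,0,0.004],[0,0,0],0.6],
    [[0,0,0.007],[0,0,0],0.6],
    [[0,0,0.008],[0,0,0],0.6],
    [[0,0,0.008],[0,0,0],0.6],
    [[0,0,0.005],[0,0,0],0.6],
    [[0,0,0.002],[0,0,0],0.6],
    [[0,0,0],[0,0,0],0.6],
    [[0,0,0],[0,0,0],0.6],
  ],
)

```text
t: 36.55
ee_pos: [449.7, 298.7, 66.5]
orientation: [3.139, -0.113, -0.0]
ft_force: [0.3, -1.0, -1.0]
width: 48.5
```

Run:
```python
from h import *
o=readout.get_obs();print(o['t'],o['ee_pos'],o['width'],o['ft_force'],o['moment'])
delta((455.4,298.0,59.5),-94.1)
s=imaging.get_image("side")[:,:,::-1]
crop("side","s12",265,140,345,220,9,s)
```

```text
36.55 [449.66036732 298.69385932  66.48646101] 48.50692111708125 [ 0.26823197 -0.99235892 -0.98376806] [-0.01552385  0.11542709 -0.01723975]
shift m [0.0058 0.0003 0.007 ] z-tilt [-3.e-04 -2.e-04 -1.e+00]
tool y yaw -94.11 turn about tool z -0.0002
```

View pics/s12.png

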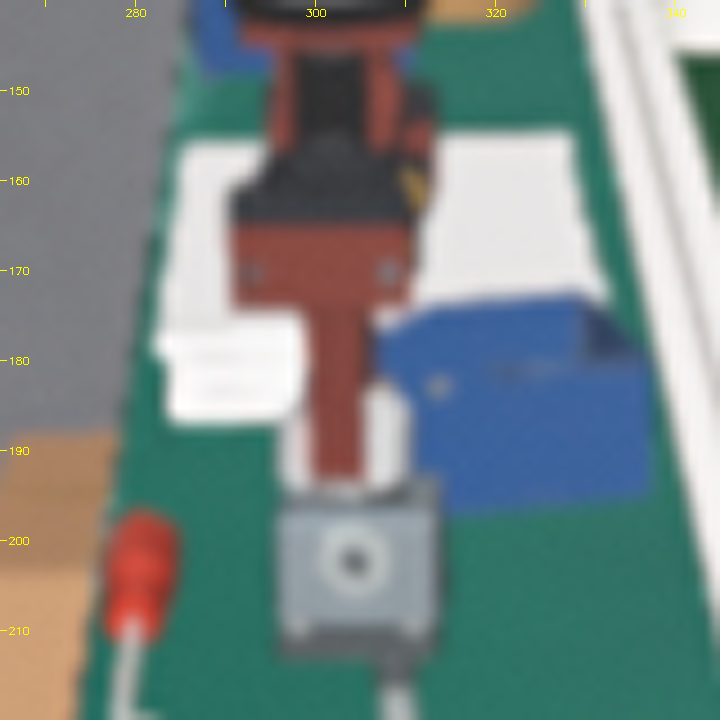

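Emit:
carry_out(
  rows=[
    [[0.001,0,0.001],[0,0,0],0.6],
    [[0.0015,0,0.001],[0,0,0],0.6],
    [[0.0015,0,0.001],[0,0,0],0.6],
    [[0.001,0,0.001],[0,0,0],0.6],
    [[0,0,0],[0,0,0],0.6],
    [[0,0,0],[0,0,0],0.6],
  ],
)

```text
t: 37.1
ee_pos: [454.7, 298.3, 62.6]
orientation: [3.14, -0.113, -0.0]
ft_force: [-0.5, -0.3, -0.6]
width: 48.4
```

Emit:
carry_out(
  rows=[
    [[0,0,0.001],[0,0,0],0.6],
    [[0,0,0.001],[0,0,0],0.6],
    [[0,0,0],[0,0,0],0.6],
    [[0,0,0],[0,0,0],0.6],
  ],
)

```text
t: 37.43
ee_pos: [454.6, 298.3, 60.6]
orientation: [3.139, -0.113, -0.0]
ft_force: [-0.2, 0.3, -0.1]
width: 48.8
```

Emit:
carry_out(
  rows=[
    [[0,0,0.0005],[0,0,0],0.6],
    [[0,0,0],[0,0,0],0.6],
    [[0,0,0],[0,0,0],0.6],
  ],
)

```text
t: 37.68
ee_pos: [454.7, 298.3, 60.2]
orientation: [3.14, -0.113, -0.0]
ft_force: [-0.2, -0.3, -0.7]
width: 48.6
```

Emit:
carry_out(
  rows=[
    [[0,0,0.0005],[0,0,0],0.6],
    [[0,0,0],[0,0,0],0.6],
    [[0,0,0],[0,0,0],0.6],
  ],
)

```text
t: 37.93
ee_pos: [454.7, 298.4, 59.7]
orientation: [3.14, -0.113, -0.0]
ft_force: [-0.3, 0.0, -0.8]
width: 48.9
```

Emit:
carry_out(
  rows=[
    [[0,0,0.0005],[0,0,0],0.6],
    [[0,0,0],[0,0,0],0.6],
    [[0,0,0],[0,0,0],0.6],
  ],
)

```text
t: 38.18
ee_pos: [454.7, 298.4, 59.2]
orientation: [3.14, -0.113, -0.0]
ft_force: [-0.6, 0.2, -1.9]
width: 48.8
```

Emit:
carry_out(
  rows=[
    [[0,0,0.0005],[0,0,0],0.6],
    [[0,0,0],[0,0,0],0.6],
    [[0,0,0],[0,0,0],0.6],
  ],
)

```text
t: 38.43
ee_pos: [454.7, 298.4, 58.8]
orientation: [-3.139, 0.113, -0.0]
ft_force: [-1.0, -0.5, 0.7]
width: 48.6
```

Emit:
carry_out(
  rows=[
    [[0,0,0.0005],[0,0,0],0.6],
    [[0,0,0],[0,0,0],0.6],
    [[0,0,0],[0,0,0],0.6],
  ],
)

```text
t: 38.68
ee_pos: [454.7, 298.4, 58.8]
orientation: [-3.139, 0.113, -0.0]
ft_force: [-1.1, -1.4, 7.7]
width: 48.4
```

Emit:
carry_out(
  rows=[
    [[0,0,0.0005],[0,0,0],0.6],
    [[0,0,0],[0,0,0],0.6],
    [[0,0,0],[0,0,0],0.6],
  ],
)

```text
t: 38.93
ee_pos: [454.8, 298.4, 58.7]
orientation: [-3.139, 0.113, -0.0]
ft_force: [-2.6, -2.7, 13.7]
width: 49.1
```

That touch-down pressed about 14 N, which is over the 12 N limit. I queued one step too many. I'll ease off right away, then release.

Emit:
carry_out(
  rows=[
    [[0,0,-0.0008],[0,0,0],0.6],
    [[0,0,0],[0,0,0],0.6],
  ],
)

```text
t: 39.1
ee_pos: [454.9, 298.5, 58.8]
orientation: [-3.139, 0.113, -0.001]
ft_force: [-0.7, -0.9, 6.1]
width: 48.7
```

Emit:
carry_out(
  rows=[
    [[0,0,-0.0004],[0,0,0],0.6],
    [[0,0,0],[0,0,0],0.6],
  ],
)

```text
t: 39.27
ee_pos: [454.6, 298.4, 58.8]
orientation: [3.14, -0.113, -0.0]
ft_force: [0.0, -0.8, 2.4]
width: 48.6
```

Emit:
carry_out(
  rows=[
    [[0,0,0],[0,0,0],0.42],
    [[0,0,0],[0,0,0],0.38],
    [[0,0,0],[0,0,0],0.34],
    [[0,0,0],[0,0,0],0.3],
    [[0,0,0],[0,0,0],0.3],
    [[0,0,0],[0,0,0],0.3],
  ],
)

```text
t: 39.77
ee_pos: [454.7, 298.3, 58.8]
orientation: [3.14, -0.113, -0.0]
ft_force: [-0.7, 0.8, -0.4]
width: 61.4
```

Run:
```python
from h import *
o=readout.get_obs();print(o['t'],o['ee_pos'],o['width'],o['ft_force'],o['moment'])
s=imaging.get_image("side")[:,:,::-1]
crop("side","s13",265,140,345,220,9,s)
```

```text
39.7667 [454.65931791 298.34767201  58.82453107] 61.44492357376572 [-0.67591482  0.76156378 -0.41824861] [-0.00881766  0.18530739  0.02470266]
```

View pics/s13.png

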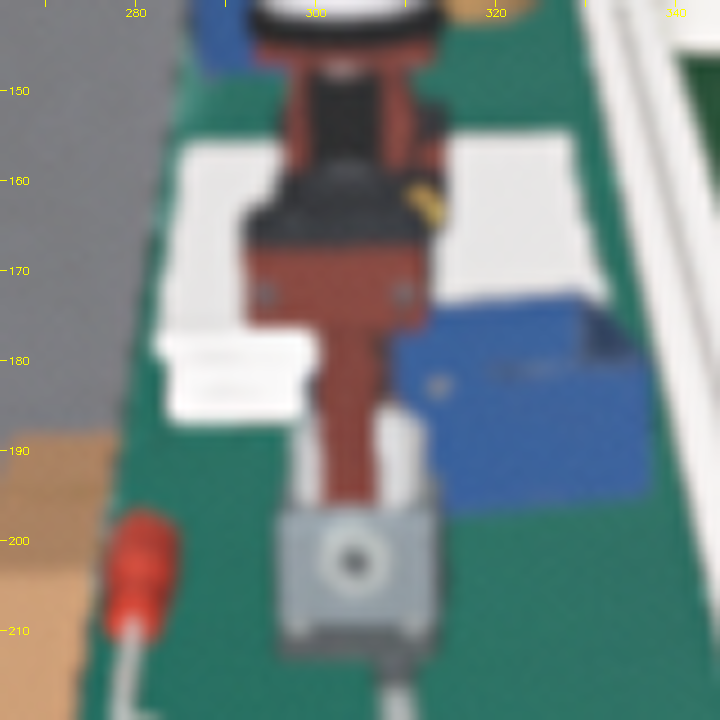

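Emit:
carry_out(
  rows=[
    [[0,0,-0.003],[0,0,0],0.2],
    [[0,0,-0.008],[0,0,0],0.2],
    [[0,0,-0.015],[0,0,0],0.2],
    [[0,0,-0.02],[0,0,0],0.2],
    [[0,0,-0.03],[0,0,0],0.2],
    [[0,0,-0.03],[0,0,0],0.2],
    [[0,0,-0.03],[0,0,0],0.2],
    [[0,-0.02,-0.02],[0,0,0],0.2],
    [[0,-0.03,0],[0,0,0],0.2],
    [[0,-0.03,0],[0,0,0],0.2],
    [[0,-0.03,0],[0,0,0],0.2],
    [[0,-0.03,0],[0,0,0],0.2],
  ],
)

```text
t: 40.82
ee_pos: [464.7, 439.3, 216.2]
orientation: [-3.139, 0.113, -0.001]
ft_force: [-0.8, 0.0, -0.5]
width: 70.1
```

Emit:
carry_out(
  rows=[
    [[0,-0.03,0],[0,0,0],0.2],
    [[0,-0.03,0],[0,0,0],0.2],
    [[0,-0.02,0],[0,0,0],0.2],
    [[0,0,0],[0,0,0],0.2],
    [[0,0,0],[0,0,0],0.2],
    [[0,0,0],[0,0,0],0.2],
  ],
)

```text
t: 41.32
ee_pos: [470.2, 516.9, 215.0]
orientation: [3.139, -0.113, -0.001]
ft_force: [-0.4, -1.1, -0.2]
width: 70.5
```

Run:
```python
from h import *
o=readout.get_obs();print(o['t'],o['ee_pos'],o['width'],o['ft_force'],o['qvel'].round(3))
s=imaging.get_image("side")[:,:,::-1];t=imaging.get_image("top")[:,:,::-1]
crop("side","s14",265,140,345,220,9,s);crop("top","t14",110,190,210,290,6,t)
cv2.imwrite("pics/t14f.png",t)
```

```text
41.3167 [470.17829825 516.8578529  214.959264  ] 70.46461817849242 [-0.36277467 -1.08891075 -0.20954256] [-0.013 -0.009  0.01  -0.001 -0.002  0.001]
```

View pics/s14.png

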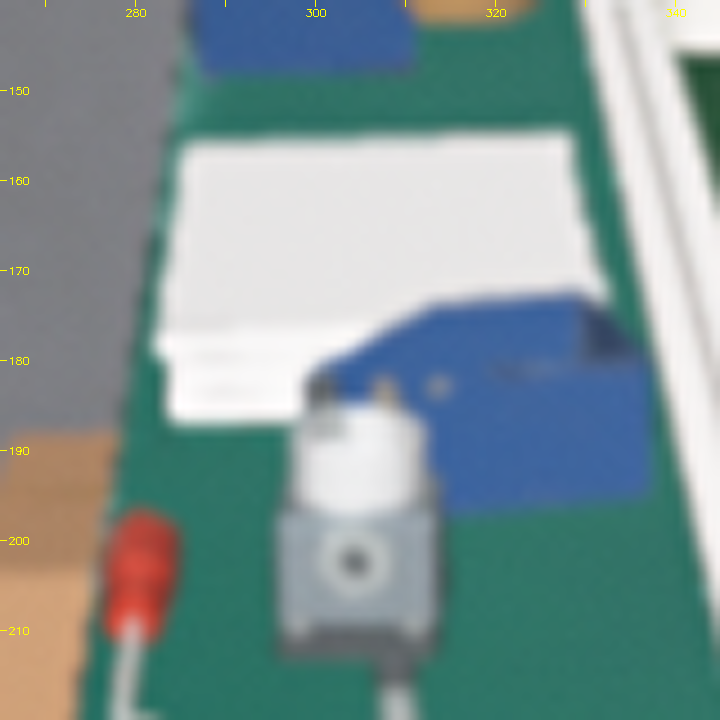

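View pics/t14.png

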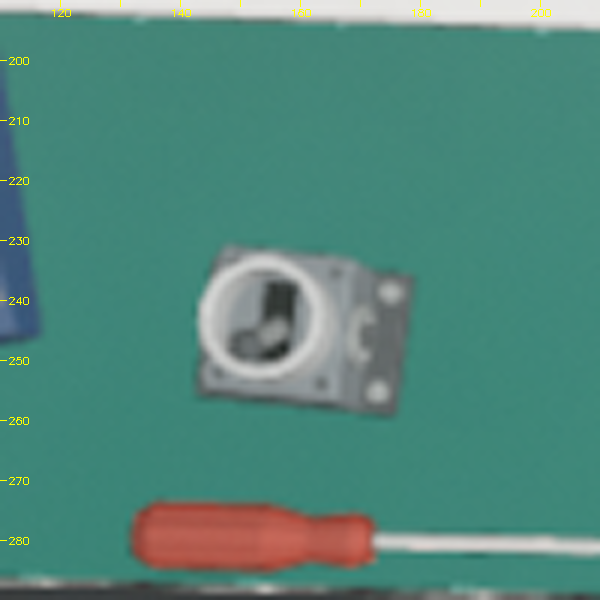

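View pics/t14f.png

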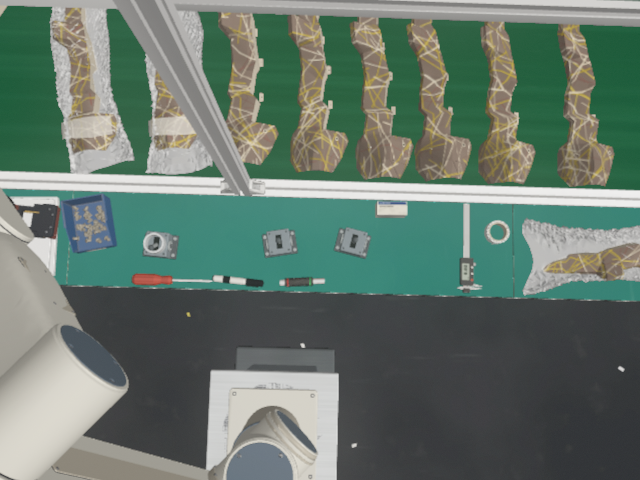

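Run:
```python
from h import *
print('collar',back("top",110+263/6,190+316/6,78),'block',U['c'])
print('ball expected at px (tilt -.26)',(proj("top",[453.9-13.9,298.7,94])-[110,190])*6)
```

```text
collar [453.70902596 296.92099041  78.        ] block (453.9, 297.7, -4.1)
ball expected at px (tilt -.26) [246.11438073 345.54759216]
```

The collar is centred to within about 1 mm of the block. The ball is at crop pixel (245,345), where a full towards-me tilt puts it. The bystanders look unchanged and the arm is clear, so I'm handing in.

```bash
python3 -c "
from workcell import close_job
print(close_job())"
```

```text
the job is handed in; nothing more can be done
None
```

The worn bearing is unit_c, the leftmost. Its lever leans towards the robot at the end of its play, and the reject collar sits on its block. One force limit was broken while placing the collar (see below).

- **Play found:** I rocked all three levers away and back, with the open fingers either side of the ball so nothing was gripped. At the ball, total play was about 27 mm on c, 4 mm on b and 4.5 mm on a. The force readings during pushing stayed at about 6 N or less.
- **Last checks:** The top camera puts the collar about 1 mm from the block's centre. It looks flat in the side view. The ball is where a full lean towards the robot should put it. I saw no change in the bystanders between the first and last pictures. The arm was clear and still at hand-in, at about 41 s.
- **Limit exceeded:** When the collar touched down, the wrist force briefly read 13.7 N down on the block, above the 12 N limit, because I ran one 0.5 mm lowering step too many. I eased it to about 2 N over the next 0.3 s before releasing. After release, the pictures showed no shift of the collar or lever.

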